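# Close a dry-block incubator and start it

### The arm

A 6-joint arm with a two-finger parallel gripper is mounted at the origin on the work surface. World frame = base frame: x ahead of the robot, y to its left, z up, the work surface at z = 0. Lengths are in mm, angles in rad, forces in N, time in s.
With the tool pointing down it reaches from about 300 to 850 mm from the base axis. Payload 5.4 kg.
Tool frame: the origin (TCP) lies at the very end of the fingers, on their centre line; the grasp point (between the pads) lies 19 mm behind it; z points along the fingers, y is the line along which they close (so a half turn about z gives the same grasp; the last joint's range is limited). The gripper opens to 85 mm and grips with 20 to 120 N. Pads are 22 mm wide; open, the fingers measure 114 mm over their backs; the gripper's body (76 mm by 85 mm) begins 54 mm behind the grasp point. The pads swing forward as they close: fully open they stand 13 mm farther back than shut.
Start: joints at [0.946, 0.158, 1.597, -0, 1.386, -0.21], TCP at [231.736, 526.217, 205.399] pointing down, gripper open.
Joint ranges: [-2.91, 2.91], [-0.94, 2.29], [0.18, 2.7], [-1.29, 4.43], [0.17, 2.64], [-3, 3]. Speed limits (rad/s): [2.57, 2.57, 3.14, 3.14, 3.14, 3.14].

### API

Orientations are given as a unit quaternion [x, y, z, w].
In Python, from cell import status, viewer, finish_job gives the robot as it stands.
- The arm moves only by the shell command python3 -m pendant 'ROWS' [FORCE]. ROWS is JSON, a list of rows, each a list of 7 numbers: the shift along the tool's x, y, z in cm, then the turn, a rotation vector about the tool's x, y, z in rad, then the opening, from -1 (shut) to 1 (fully open). In form: [[dx, dy, dz, ax, ay, az, jaw], ...]. A call has 1 to 12 rows; each row shifts and turns the commanded pose from where the row before left it, along the tool's axes as they then stand; what a row does not reach is not made up. A row lasts 1/10 s, in which the tool goes at most 50 mm and 8.59 degrees, less where a joint would pass 70% of its speed; a pose out of reach is approached as far as the arm can. A call is refused whole if a number of a shift passes 5 or a number of a turn 0.15, either way. A call with a gripper value outside its range is refused whole. The fingers move at their own pace and stop on an object; FORCE is the grip in N (left out, the last holds). Time passes only in rows, so rows that do not move let the fingers close. It gives the time, the measured TCP pose, the force, the opening and the grip force at its end, in the units of the state.
- status.state(): the state, without advancing time (a new reading comes with each control period).
- viewer.snapshot(name): name is "scene" or "side" or "wrist"; returns a dict with "image" (400x640x3 uint8, red, green, blue), "fx", "fy", "cx", "cy" (pixels), "distortion" ([k1, k2, p1, p2, k3] as OpenCV has them; the pictures are not rectified), "pose" (4x4, takes a point from camera to world coordinates); the wrist camera has in their place "tool_from_camera" (4x4, takes a point from camera to tool coordinates, whose origin is the TCP and whose axes are the flange's). Camera axes: x right, y down, z forward; pixel columns grow to the right and rows downward; lengths in mm; the calibration is good to about 2 mm. A picture is of the moment at which its call begins: read the wrist's pose just before it. There is no depth.
- finish_job(): hands the job in; it is judged then, once.
The state is a dict: "clock": time; "joints": joint angles; "dq": joint speeds; "joint_efforts": joint torques, N m; "tool_pos": TCP position; "tcp_rot": TCP orientation; "wrist_force": force on the tool from outside, world axes, zero at the start; "torque": the same for the moment, N m; "grip_width": opening from 0.0 (shut) to 1.0 (fully open); "grasp_force": force on a finger pad.
Only numpy, scipy, OpenCV 4.12 (cv2) and the standard library are available. Lean on these libraries where they do the work, as an engineer would, in place of code of your own. Each camera call takes 0.05 s, during which the arm holds its last target. There are 200 camera calls.

### The job

Close both covers of the dry-block incubator, pressing each gently but firmly at its front edge until the catch clicks and holds it fully shut by itself. Then take the stylus from its stand, push the recessed start button on the sloping panel well in with its tip, and put the stylus back upright in its stand, seated as it was. Leave the bottle, the tip box and the beaker where they are.

Things in the scene. Friction and masses are not known exactly. Their poses are not given: they have to be found in the camera images.
- incubator: White bench-top dry-block incubator, fixed, 236 mm wide (y), 225 mm deep (x -117 to +108 mm), 80 mm high to the underside of the shut covers. Origin on the bench under it; x to its back (hinge side), y to its left, z up. Its front (x -115 to -35) is a grey panel sloping 25 degrees down to the front: dark display on the left, square recess of the start button on the right.
- cover_left (a joint): Angle (rad) of the left (+y) cover, a grey plate 125 mm from back hinge to front edge, 104 wide, 8 thick; 0 = fully shut, starts 0.6 to 1.0. Stays where left above 0.3; below, a weak spring lifts it. A roller catch under the front edge resists from 0.09 rad, is passed only at 0.02 (2.5 mm before home), needs about 15 N at the pad, then holds the cover shut on rubber stops. It cracks above 50 N.
- cover_left_hinge (a point): Middle of the left cover's hinge line, 80 mm above the bench, in the plane of the plate's underside. Axes turn with the cover: x from front edge to hinge, y along the hinge, z out of the cover's upper face.
- cover_left_pad (a point): Middle of the dark thumb pad on the left cover's upper face, 112 mm from the hinge line and 13 mm behind the front edge; 88 mm above the bench when shut. z is the upper face's normal.
- cover_right (a joint): Angle (rad) of the right (-y) cover, otherwise as cover_left. The covers' middles are 114 mm apart.
- cover_right_hinge (a point): As cover_left_hinge, for the right cover.
- cover_right_pad (a point): As cover_left_pad, for the right cover.
- start (a joint): Travel (m) of the black square spring button at the bottom of the recess: 0 = out, 0.005 = fully in; 2 N starts it, 6 N takes it fully in, it springs back.
- start_top (a point): Middle of the button's top face (18 mm square). z points out of the panel, along the recess axis, tilted 25 degrees from vertical towards the front; the panel's face and the mouth of the 20 mm square recess lie 13 mm above this point along z when the button is out.
- stand: Fixed stylus stand: aluminium table 70 x 70 mm, top face 70 mm above the bench, plate 12 mm thick, with a 15 mm through hole in the middle, on a 90 mm square foot plate. Origin: on the bench under the hole; z up.
- stylus: Loose stylus, 148 mm long, 0.12 kg, standing upright in the stand. Origin at its tip, z up along it. Steel rod 9 mm in diameter with a round tip from 0 to 60 mm, then a square black handle 22 x 22 mm from 60 to 148 mm whose flat lower end rests on the stand's top (so the origin is then 10 mm above the bench). x and y are normal to the handle's flats.
- stylus_grip (a point): Point on the stylus axis, 115 mm above its tip, where to grip the handle.
- wash_bottle: Bystander: white bottle, 66 mm in diameter, 150 mm high. Origin under its middle.
- tip_box: Bystander: box 87 x 122 mm, 73 mm high. Origin under its middle.
- beaker: Bystander: glass cup, 70 mm in diameter, 90 mm high. Origin under its middle.
Things that resemble listed ones, but are neither listed nor needed, are in the scene too. What is meant by the stylus is not red, and is the larger of those in its own colour. What is shaped like the stand but blue is not meant.

How it is judged:
By the outcome, as a careful person would: the job done as asked, in the order asked, and still so for the second after the job is handed in, with the robot touching nothing.
It also fails if it takes over 67 s, if anything falls off the work surface, if the arm or the gripper's body presses on something with over 40 N, if the wrist force passes 120 N, or if a joint passes its speed limit or range.

## Working session

There is one attempt and no reset: what is moved stays moved. The work goes in short steps, Python scripts to look and compute and a shell command to move; the robot and the scene stay as the last step left them, time stands still between calls to the robot, and variables do not carry over. Pictures are saved under pics/ and viewed, at most 10 in all, crops included, and the job is handed in when it is done.

```bash
ls; mkdir -p pics; python3 - <<'E'
from cell import status, viewer
import cv2,numpy as np,pickle
print(status.state())
d={}
for n in("scene","side","wrist"):
    s=viewer.snapshot(n); d[n]=s
    print(n,s["fx"],s["fy"],s["cx"],s["cy"],s["distortion"],np.round(s.get("pose",s.get("tool_from_camera")),3).tolist())
    cv2.imwrite(f"pics/{n}0.png",s["image"][:,:,::-1])
pickle.dump(d,open("snap0.pkl","wb"))
a=np.hstack([d["scene"]["image"],d["side"]["image"]])
E
```

```text
pics
{'clock': 0.0, 'joints': array([ 9.45923742e-01,  1.59031827e-01,  1.59824272e+00, -2.36752654e-06,
        1.38621577e+00, -2.10090715e-01]), 'dq': array([ 0.00078489,  0.00081222, -0.00063066, -0.00145487,  0.00060071,
       -0.00118183]), 'joint_efforts': array([-5.37036394e-04, -3.95995831e+01, -3.31428981e+01, -3.39695316e-04,
        8.36240215e-03, -7.41085955e-05]), 'tool_pos': array([231.34249316, 525.69212024, 204.42137891]), 'tcp_rot': array([ 2.05907140e-01,  9.78571075e-01, -8.67811099e-04, -3.83649499e-04]), 'wrist_force': array([-0.34174803,  0.80682391,  0.43617805]), 'torque': array([-0.05193039,  0.02980862, -0.00516107]), 'grasp_force': 0.0, 'grip_width': 0.996191081012929}
scene 510.5616197871975 510.5616197871975 319.8488259942931 192.6842149805916 [0.02230734 0.         0.         0.         0.        ] [[-0.797, 0.34, -0.499, 1123.157], [0.604, 0.462, -0.649, 691.662], [0.01, -0.819, -0.574, 762.09], [0.0, 0.0, 0.0, 1.0]]
side 412.1014036056653 412.1014036056653 317.4974706724025 206.13771514155837 [-0.03580013  0.          0.          0.          0.        ] [[0.765, -0.352, 0.54, 30.762], [-0.644, -0.406, 0.648, -681.367], [-0.009, -0.843, -0.537, 609.113], [0.0, 0.0, 0.0, 1.0]]
wrist 300.1668098004862 300.1668098004862 321.5596725746907 197.95975134361223 [-0.00447389  0.          0.          0.          0.        ] [[-0.0, -0.967, -0.257, 63.821], [1.0, 0.0, -0.002, 0.077], [0.002, -0.257, 0.967, -167.233], [0.0, 0.0, 0.0, 1.0]]
```

View pics/scene0.png

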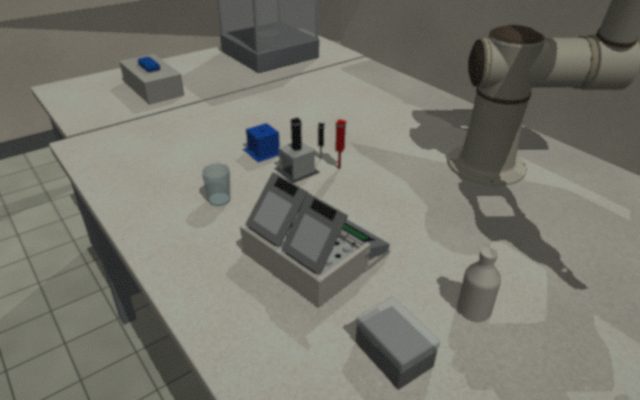

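View pics/side0.png

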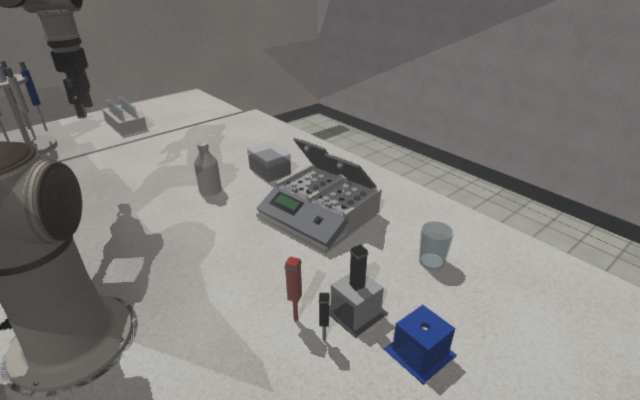

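The scene view shows the incubator around (315,240) with both covers open, the silver stand with the large black stylus at (296,150), and the blue and red lookalikes beside it. In the side view the recess is at (319,219), the stylus top at (359,249) and the covers' raised edges at about (335,160).

```bash
cat > h.py <<'E'
import cv2,numpy as np,pickle
from scipy.spatial.transform import Rotation as R
def T(p,q):
    M=np.eye(4);M[:3,:3]=R.from_quat(q).as_matrix();M[:3,3]=p;return M
def ray(s,uv,pose=None):
    K=np.array([[s["fx"],0,s["cx"]],[0,s["fy"],s["cy"]],[0,0,1]])
    n=cv2.undistortPoints(np.array([[uv]],float),K,np.array(s["distortion"])).ravel()
    P=s["pose"] if pose is None else pose
    d=P[:3,:3]@np.array([n[0],n[1],1]);return P[:3,3],d/np.linalg.norm(d)
def tri(*rays):
    A=sum(np.eye(3)-np.outer(d,d) for o,d in rays);b=sum((np.eye(3)-np.outer(d,d))@o for o,d in rays)
    x=np.linalg.solve(A,b);return x,[round(float(np.linalg.norm(np.cross(x-o,d))),1) for o,d in rays]
def plane(r,z):
    o,d=r;return o+d*(z-o[2])/d[2]
def proj(s,p,pose=None):
    P=s["pose"] if pose is None else pose
    K=np.array([[s["fx"],0,s["cx"]],[0,s["fy"],s["cy"]],[0,0,1]])
    c=np.linalg.inv(P)@np.append(p,1)
    return cv2.projectPoints(c[None,None,:3],np.zeros(3),np.zeros(3),K,np.array(s["distortion"]))[0].ravel()
E
python3 - <<'E'
from h import *
d=pickle.load(open("snap0.pkl","rb"));a,b=d["scene"],d["side"]
print("stylus top",tri(ray(a,(296,121)),ray(b,(359,248))))
for z in(0,):print("stand foot",plane(ray(a,(297,170)),z),plane(ray(b,(358,310)),z))
print("recess",plane(ray(b,(319,219)),65))
print("front-left top",plane(ray(b,(258,208)),40),"frontright",plane(ray(b,(328,240)),40),"backright",plane(ray(b,(380,190)),80))
for n,c,p in(("scene",a,(300,118)),("side",b,(340,320))):print(n,plane(ray(c,p),0))
A=cv2.resize(a["image"][100:310,230:400],None,fx=2.35,fy=2.35,interpolation=cv2.INTER_CUBIC)
B=cv2.resize(b["image"][130:340,250:400],None,fx=2.35,fy=2.35,interpolation=cv2.INTER_CUBIC)
cv2.imwrite("pics/crop1.png",np.hstack([A,B])[:,:,::-1])
E
```

```text
stylus top (array([ 451.81083171, -287.71899811,  156.24930832]), [0.8, 0.8])
stand foot [ 445.45926461 -295.32193445    0.        ] [ 457.42077248 -290.65768707    0.        ]
recess [543.90873071 -70.31685221  65.        ]
front-left top [481.62239601  97.96689582  40.        ] frontright [ 528.14137983 -120.3413334    40.        ] backright [731.59467561 -88.85416181  80.        ]
scene [ 255.20578124 -549.25042768    0.        ]
side [ 413.04335907 -286.43529612    0.        ]
```

View pics/crop1.png

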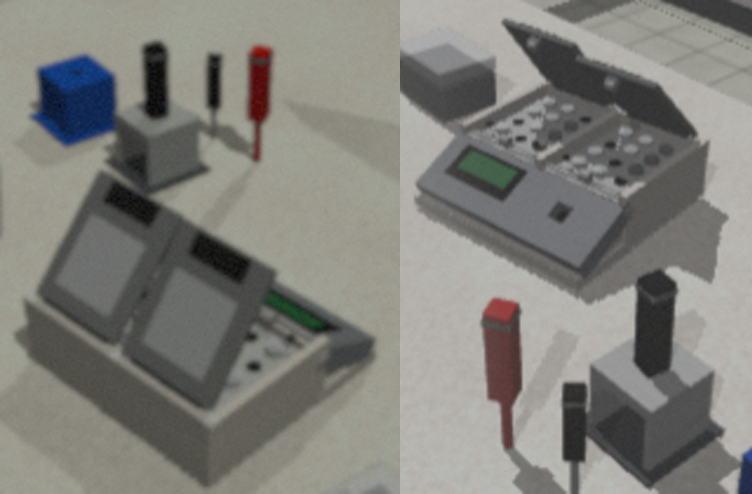

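The crop shows the scene view with the pads near full-image (286,186) for the right cover and (324,209) for the left. The side view has the recess near (319,221), and the stylus handle's square top at about (359,251). Next I move the wrist camera over the incubator.

```bash
python3 -m pendant '[[-3.6,-2.9,-1.2,0,0,0,-1],[-3.6,-2.9,-1.2,0,0,0,-1],[-3.6,-2.9,-1.2,0,0,0,-1],[-3.6,-2.9,-1.2,0,0,0,-1],[-3.6,-2.9,-1.2,0,0,0,-1],[-3.6,-2.9,-1.2,0,0,0,-1],[-3.6,-2.9,-1.2,0,0,0,-1],[-3.6,-2.9,-1.2,0,0,0,-1],[-3.6,-2.9,-1.2,0,0,0,-1],[-3.6,-2.9,-1.2,0,0,0,-1],[-3.6,-2.9,-1.2,0,0,0,-1],[0,0,0,0,0,0,-1]]' 40
python3 - <<'E'
from h import *
from cell import status,viewer
t=status.state();s=viewer.snapshot("wrist");s["pose"]=T(t["tool_pos"],t["tcp_rot"])@s["tool_from_camera"]
pickle.dump(s,open("w1.pkl","wb"));cv2.imwrite("pics/w1.png",s["image"][:,:,::-1])
print(t["clock"],t["tool_pos"],t["wrist_force"],t["joints"])
E
```

```text
clock: 1.35
tool_pos: [467.8, 70.2, 338.4]
tcp_rot: [0.209, 0.978, -0.001, 0.001]
wrist_force: [0.3, 0.8, -0.0]
grip_width: 0.003
grasp_force: 0.0
1.35 [467.75625948  70.17487639 338.42080178] [ 0.29358571  0.77168181 -0.02797663] [-0.10614753 -0.16754515  1.66316895 -0.00170118  1.64359917 -1.25554119]
```

View pics/w1.png

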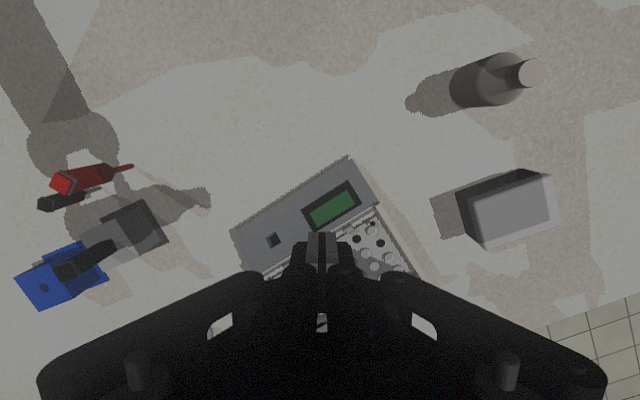

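The wrist view shows the panel with the recess at (273,240), front panel corners at (230,231) and (349,156), and the stand with its stylus at lower left (about (135,230) and (80,262)); the gripper hides the covers.

```bash
python3 - <<'E'
from h import *
d=pickle.load(open("snap0.pkl","rb"));a,b=d["scene"],d["side"];w=pickle.load(open("w1.pkl","rb"))
def dark(s,x0,y0,x1,y1,th):
    g=cv2.cvtColor(s["image"][y0:y1,x0:x1],cv2.COLOR_RGB2GRAY)
    n,l,st,c=cv2.connectedComponentsWithStats((g<th).astype(np.uint8))
    return [(int(st[i,4]),np.round(c[i]+[x0,y0],1).tolist()) for i in range(1,n) if st[i,4]>8]
print("side recess",dark(b,308,208,332,232,60));print("wrist recess",dark(w,258,226,290,256,60))
for th in(45,60):print("scene pads",th,dark(a,266,168,346,230,th))
print("recess",tri(ray(b,(319,220.5)),ray(w,(273,240))))
fl=tri(ray(b,(258,208)),ray(w,(349,156)));fr=tri(ray(b,(328,243)),ray(w,(230,231)));print("fl",fl,"fr",fr)
v=fl[0]-fr[0];print("yaw",np.degrees(np.arctan2(-v[0],v[1])),np.linalg.norm(v))
yaw=np.arctan2(-v[0],v[1]);X=np.array([np.cos(yaw),np.sin(yaw),0]);Y=np.array([-X[1],X[0],0])
# bottom back-left corner, back edge from scene
print("backleft bottom",plane(ray(a,(318.5,306.4)),0))
m=(fl[0]+fr[0])/2;O=m+117*X;O[2]=0;print("O",O)
H0=O+108*X
for k,p in(("R",(286,186)),("L",(324,209))):
    o,dd=ray(a,p);y=57 if k=="L" else -57
    # intersect with the vertical plane through the cover's mid
    t=((H0+y*Y-o)@Y)/(dd@Y);P=o+t*dd;r=(P-O)
    print(k,P,"inc frame",r@X,r@Y,r[2])
E
```

```text
side recess [(16, [318.2, 221.0])]
wrist recess [(97, [274.2, 239.7])]
scene pads 45 [(47, [288.2, 170.7]), (201, [285.8, 186.4]), (253, [323.1, 209.4])]
scene pads 60 [(115, [287.6, 173.0]), (247, [285.7, 186.5]), (313, [322.9, 209.5]), (18, [344.1, 226.3])]
recess (array([554.05249317, -56.86475591,  48.62265173]), [1.0, 1.0])
fl (array([483.519526  , 109.23912168,  32.54887847]), [4.0, 4.0]) fr (array([ 519.01474603, -122.97047968,   34.24939472]), [5.8, 5.8])
yaw 8.690876172121468 234.91296551077176
backleft bottom [698.71062549 139.3683015    0.        ]
O [616.92373747  10.81341994   0.        ]
R [647.59702206 -42.15998486 166.97982492] inc frame 22.316630656123674 -57.000000000000085 166.97982491831635
L [635.84983847  71.36851428 170.86166548] inc frame 27.858872005382597 56.999999999999936 170.86166548479434
```

```bash
python3 -m pendant '[[-4.6,-1.2,-0.5,0,0,0,-1],[-4.6,-1.2,-0.5,0,0,0,-1],[-4.6,-1.2,-0.5,0,0,0,-1],[-4.6,-1.2,-0.5,0,0,0,-1],[0,0,0,0,0,-0.145,-1],[0,0,0,0,0,-0.145,-1],[0,0,0,0,0,-0.145,-1],[0,0,0,0,0,-0.145,-1],[0,0,0,0,0,0,-1]]'
python3 - <<'E'
from h import *
from cell import status,viewer
t=status.state();s=viewer.snapshot("wrist");s["pose"]=T(t["tool_pos"],t["tcp_rot"])@s["tool_from_camera"]
pickle.dump(s,open("w2.pkl","wb"));cv2.imwrite("pics/w2.png",s["image"][:,:,::-1])
print(t["joints"],R.from_quat(t["tcp_rot"]).as_matrix().round(3))
E
```

```text
clock: 2.3
tool_pos: [614.3, -41.7, 356.7]
tcp_rot: [-0.084, 0.997, 0.0, -0.001]
wrist_force: [0.5, -0.9, -1.0]
grip_width: 0.003
grasp_force: 0.0
[-2.63962900e-01  2.17520639e-01  1.23594535e+00  3.84949539e-04
  1.68961469e+00 -2.00206792e+00] [[-0.986 -0.167 -0.001]
 [-0.167  0.986  0.001]
 [ 0.001  0.001 -1.   ]]
```

View pics/w2.png

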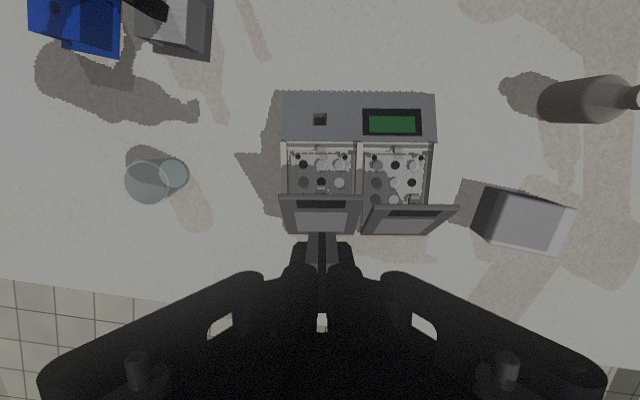

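This view shows the incubator almost aligned with the image. The recess is at (320,119), the front edge runs from (277,91) to (434,95), the pads are at (320,204) and (402,213), and the stand is at top left.

```bash
python3 - <<'E'
from h import *
d=pickle.load(open("snap0.pkl","rb"));a,b=d["scene"],d["side"];w=pickle.load(open("w1.pkl","rb"));w2=pickle.load(open("w2.pkl","rb"))
def dark(s,x0,y0,x1,y1,th):
    g=cv2.cvtColor(s["image"][y0:y1,x0:x1],cv2.COLOR_RGB2GRAY)
    n,l,st,c=cv2.connectedComponentsWithStats((g<th).astype(np.uint8))
    return [(int(st[i,4]),np.round(c[i]+[x0,y0],1).tolist()) for i in range(1,n) if st[i,4]>20]
def green(s):
    i=s["image"].astype(int);m=((i[...,1]>i[...,0]+20)&(i[...,1]>i[...,2]+10)).astype(np.uint8)
    n,l,st,c=cv2.connectedComponentsWithStats(m);k=1+st[1:,4].argmax()
    return cv2.minAreaRect(np.argwhere(l==k)[:,::-1].astype(np.float32)),c[k]
rc=dark(w2,308,108,332,130,60);print(rc)
print("pads",dark(w2,286,195,356,212,50),dark(w2,362,204,450,224,50))
g=[green(s) for s in(w,w2,b)];print(g)
print("display",tri(*[ray(s,x[1]) for s,x in zip((w,w2,b),g)]),tri(ray(w,g[0][1]),ray(w2,g[1][1])))
print("recess",tri(ray(w,(274,239.8)),ray(w2,rc[0][1]),ray(b,(318.5,220.5))))
fl=tri(ray(w,(349,156)),ray(w2,(434,95)),ray(b,(258,208)));fr=tri(ray(w,(230,231)),ray(w2,(277,91)),ray(b,(328,243)));print(fl,fr)
print("padR",tri(ray(a,(285.8,186.4)),ray(w2,(320,204))));print("padL",tri(ray(a,(323,209.4)),ray(w2,(402,213))))
# stylus
for z in(158,):print("stylus top",[plane(ray(a,(296,121)),z),plane(ray(b,(359,250)),z)])
v=fl[0]-fr[0];print(np.degrees(np.arctan2(-v[0],v[1])))
E
```

```text
[(109, [320.1, 120.0])]
pads [(367, [320.0, 203.7])] [(28, [368.8, 215.4]), (250, [413.9, 213.0])]
[(((331.5257263183594, 208.29188537597656), (16.640094757080078, 44.35174560546875), 58.392494201660156), array([331.74792244, 208.14819945])), (((392.0, 124.0), (16.0, 46.0), 90.0), array([391.84025974, 123.86883117])), (((287.10003662109375, 201.80003356933594), (22.360679626464844, 8.497057914733887), 26.56505012512207), array([287.16111111, 201.73888889]))]
display (array([541.20561941,  53.46212368,  55.16646284]), [0.8, 0.3, 1.0]) (array([540.92295453,  53.78133346,  53.84448578]), [0.1, 0.1])
recess (array([553.91486759, -55.1537821 ,  48.12788872]), [0.4, 0.5, 0.9])
(array([485.11038236, 111.49226201,  31.19033468]), [5.0, 2.8, 3.8]) (array([ 519.92091106, -124.77878583,   34.09509687]), [7.2, 3.5, 4.6])
padR (array([651.15874155, -37.92733855, 169.80739014]), [0.3, 0.3])
padL (array([641.67695694,  67.06318454, 170.04691368]), [5.3, 5.3])
stylus top [array([ 453.2935198 , -284.18105827,  158.        ]), array([ 446.93933599, -293.59857053,  158.        ])]
8.381263652463652
```

```bash
python3 -m pendant '[[-1.2,-0.1,4,0,0,0,-1],[-1.1,-0.1,4,0,0,0,-1],[-1.1,-0.1,4,0,0,0,-1],[-1.1,-0.2,3.7,0,0,0,-1],[0,0,0,0,0,0,-1],[0.5,0,1.5,0,0,0,-1],[0.5,0,1.5,0,0,0,-1]]'
python3 -m pendant '[[0.6,0,0.8,0,0,0,-1],[0.6,0,0.8,0,0,0,-1],[0.7,0,0.9,0,0,0,-1],[0.7,0,0.9,0,0,0,-1],[0.35,0,0.75,0,0,0,-1],[0.35,0,0.75,0,0,0,-1],[0.25,0,0.75,0,0,0,-1],[0,0,0,0,0,0,-1]]'
```

```text
clock: 3.05
tool_pos: [650.9, -42.3, 172.7]
tcp_rot: [-0.082, 0.997, -0.001, 0.002]
wrist_force: [1.2, -1.0, -0.4]
grip_width: 0.005
grasp_force: 0.0
clock: 3.85
tool_pos: [614.1, -48.3, 112.2]
tcp_rot: [-0.082, 0.997, 0.0, -0.001]
wrist_force: [-0.1, 0.7, 0.3]
grip_width: -0.002
grasp_force: 0.0
```

```bash
python3 -m pendant '[[0.1,0,0.5,0,0,0,-1],[0.1,0,0.4,0,0,0,-1],[0,0,0,0,0,0,-1]]'
python3 -m pendant '[[0.1,0,0.3,0,0,0,-1],[0,0,0,0,0,0,-1]]'
python3 -m pendant '[[0.1,0,0.3,0,0,0,-1],[0,0,0,0,0,0,-1]]'
python3 -m pendant '[[0,0,0.3,0,0,0,-1],[0,0,0,0,0,0,-1]]'
```

```text
clock: 4.15
tool_pos: [612.8, -48.7, 104.2]
tcp_rot: [-0.083, 0.997, 0.0, -0.0]
wrist_force: [-0.0, -0.1, -0.4]
grip_width: 0.004
grasp_force: 0.0
clock: 4.35
tool_pos: [612.0, -48.9, 101.6]
tcp_rot: [-0.083, 0.997, 0.0, 0.0]
wrist_force: [-0.0, 0.1, 0.6]
grip_width: 0.002
grasp_force: 0.2
clock: 4.55
tool_pos: [610.9, -49.1, 98.6]
tcp_rot: [-0.083, 0.997, 0.0, -0.0]
wrist_force: [-0.7, -0.7, -0.0]
grip_width: -0.001
grasp_force: 0.3
clock: 4.75
tool_pos: [611.0, -49.1, 95.5]
tcp_rot: [-0.082, 0.997, -0.0, -0.0]
wrist_force: [-0.9, 0.1, 0.0]
grip_width: -0.002
grasp_force: 0.2
```

```bash
python3 - <<'E'
from h import *
from cell import viewer
s=viewer.snapshot("scene");b=viewer.snapshot("side")
A=cv2.resize(s["image"][100:310,230:400],None,fx=2.35,fy=2.35,interpolation=cv2.INTER_CUBIC)
B=cv2.resize(b["image"][110:320,230:400],None,fx=2.35,fy=2.35,interpolation=cv2.INTER_CUBIC)
cv2.imwrite("pics/c2.png",np.hstack([A,B])[:,:,::-1])
E
```

```text
(no output)
```

View pics/c2.png

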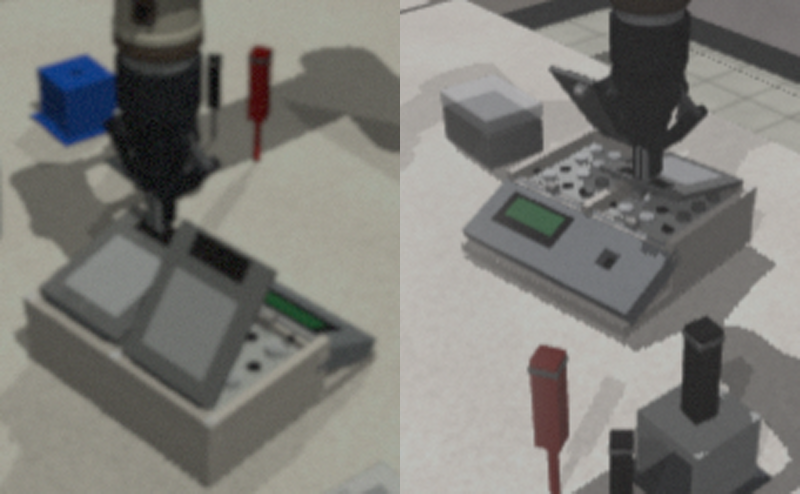

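The picture shows the right cover pushed most of the way down with the fingertip on its thumb pad at (155,235) in the left crop. The left cover is still up.

```bash
for i in 1; do python3 -m pendant '[[0,0,0.2,0,0,0,-1],[0,0,0,0,0,0,-1]]' | egrep 'pos|force'
python3 -m pendant '[[0,0,0.2,0,0,0,-1],[0,0,0,0,0,0,-1]]'| egrep 'pos|force'
python3 -m pendant '[[0,0,0.1,0,0,0,-1],[0,0,0,0,0,0,-1]]'| egrep 'pos|force'; done
```

```text
tool_pos: [611.1, -49.1, 93.7]
wrist_force: [0.4, 0.1, 0.5]
grasp_force: 0.3
tool_pos: [611.1, -49.1, 91.7]
wrist_force: [0.1, -1.0, 1.2]
grasp_force: 0.4
tool_pos: [611.0, -49.1, 90.8]
wrist_force: [-0.4, 0.2, 0.6]
grasp_force: 0.5
```

```bash
for i in 1; do python3 -m pendant '[[0,0,0.1,0,0,0,-1],[0,0,0,0,0,0,-1]]' | egrep 'pos|force'
python3 -m pendant '[[0,0,0.1,0,0,0,-1],[0,0,0,0,0,0,-1]]'| egrep 'pos|force'
python3 -m pendant '[[0,0,0.1,0,0,0,-1],[0,0,0,0,0,0,-1]]'| egrep 'pos|force'; done
python3 - <<'E'
from h import *
from cell import viewer
b=viewer.snapshot("side")
B=cv2.resize(b["image"][130:260,250:400],None,fx=4,fy=4,interpolation=cv2.INTER_CUBIC)
cv2.imwrite("pics/c3.png",B[:,:,::-1])
E
```

```text
tool_pos: [611.0, -49.1, 89.8]
wrist_force: [-0.5, 0.5, 1.3]
grasp_force: 0.6
tool_pos: [611.0, -49.1, 88.8]
wrist_force: [0.2, -0.4, 1.3]
grasp_force: 0.6
tool_pos: [611.0, -49.1, 87.8]
wrist_force: [-0.3, -1.0, 1.5]
grasp_force: 0.6
```

View pics/c3.png

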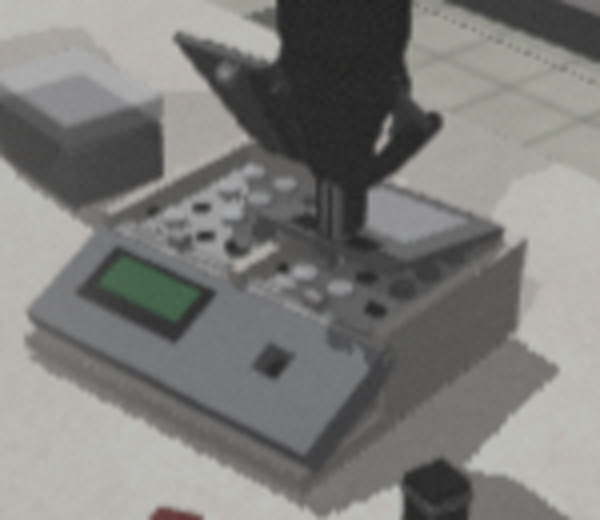

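The view shows the right cover still clearly open, with its front right corner near (385,263) in the crop and the fingertip at about (335,240). I'll check this by projection.

```bash
python3 - <<'E'
from h import *
from cell import status
d=pickle.load(open("snap0.pkl","rb"));a,b=d["scene"],d["side"]
c=lambda p:((proj(b,p)-[250,130])*4).round(0)
t=status.state();print("tcp",t["tool_pos"],c(t["tool_pos"]),t["wrist_force"])
O=np.array([618,12,0.]);y=np.radians(9.3);X=np.array([np.cos(y),np.sin(y),0]);Y=np.array([-X[1],X[0],0]);Z=np.array([0,0,1.])
for th in(0,.09,.2,.3,.4):
    f=lambda l,yy,h:O+(92.5-l*np.cos(th)+h*np.sin(th))*X+yy*Y+(80+l*np.sin(th)+h*np.cos(th))*Z
    print(th,"frontR",c(f(125,-109,8)),"frontL",c(f(125,-5,8)),"pad",c(f(112,-57,8)),"hingeR",c(f(0,-109,8)))
print("box back right",c(O+108*X-118*Y+80*Z),"front panel R",c(O-115*X-118*Y+33*Z),c(O-35*X-118*Y+71*Z),"recess",c(O-75*X-57*Y+52*Z))
E
```

```text
tcp [610.97977963 -49.04092722  87.75801894] [337. 270.] [-0.28883454  0.09737684  0.87942687]
0 frontR [387. 308.] frontL [253. 250.] pad [332. 270.] hingeR [506. 227.]
0.09 frontR [389. 291.] frontL [254. 234.] pad [333. 255.] hingeR [507. 226.]
0.2 frontR [393. 269.] frontL [257. 213.] pad [336. 236.] hingeR [508. 226.]
0.3 frontR [397. 249.] frontL [261. 194.] pad [340. 218.] hingeR [508. 226.]
0.4 frontR [403. 229.] frontL [266. 174.] pad [345. 201.] hingeR [509. 226.]
box back right [531. 233.] front panel R [309. 455.] [396. 340.] recess [273. 358.]
```

```bash
for i in 1; do python3 -m pendant '[[0,0,0.3,0,0,0,-1],[0,0,0,0,0,0,-1]]' | egrep 'pos|force'
python3 -m pendant '[[0,0,0.3,0,0,0,-1],[0,0,0,0,0,0,-1]]'| egrep 'pos|force'
python3 -m pendant '[[0,0,0.3,0,0,0,-1],[0,0,0,0,0,0,-1]]'| egrep 'pos|force'; done
```

```text
tool_pos: [611.1, -49.1, 84.5]
wrist_force: [0.1, -0.2, 0.8]
grasp_force: 0.3
tool_pos: [610.9, -49.1, 81.4]
wrist_force: [-0.6, -0.2, 0.4]
grasp_force: 0.1
tool_pos: [610.9, -49.0, 78.4]
wrist_force: [-0.5, -0.0, 0.6]
grasp_force: 0.1
```

```bash
cat >> h.py <<'E'
O=np.array([618,12,0.]);yw=np.radians(9.3);X=np.array([np.cos(yw),np.sin(yw),0]);Y=np.array([-X[1],X[0],0]);Z=np.array([0,0,1.])
def cov(th,l,yy,h=8):return O+(92.5-l*np.cos(th)+h*np.sin(th))*X+yy*Y+(80+l*np.sin(th)+h*np.cos(th))*Z
E
python3 - <<'E'
from h import *
from cell import viewer,status
d=pickle.load(open("snap0.pkl","rb"));a=d["scene"]
s=viewer.snapshot("scene");b=viewer.snapshot("side");pickle.dump((s,b),open("n1.pkl","wb"))
def gray(i):return cv2.cvtColor(i["image"],cv2.COLOR_RGB2GRAY)
# sample intensity profile along the cover's centre (y=-80) in the image for each theta hypothesis via front edge location
for nm,im,th in(("start",a,.83),("now",s,None)):
    g=gray(im).astype(int)
    for t in([th] if th else[0,.05,.1,.15,.2,.25,.3]):
        pr=[]
        for l in range(0,140,6):
            u=proj(im,cov(t,l,-90)).round().astype(int);pr.append(int(g[u[1]-1:u[1]+2,u[0]-1:u[0]+2].mean()))
        print(nm,t,pr)
E
```

```text
start 0.83 [67, 74, 76, 93, 100, 95, 103, 97, 97, 101, 101, 96, 104, 98, 95, 78, 75, 64, 63, 69, 65, 109, 90, 59]
now 0 [78, 88, 89, 102, 125, 132, 131, 133, 132, 133, 133, 135, 135, 135, 135, 135, 115, 97, 86, 55, 45, 53, 60, 38]
now 0.05 [78, 88, 89, 102, 122, 126, 128, 129, 131, 133, 132, 134, 135, 136, 135, 128, 105, 93, 63, 36, 46, 54, 59, 50]
now 0.1 [73, 88, 89, 102, 122, 126, 121, 125, 121, 126, 129, 127, 134, 132, 131, 118, 95, 90, 70, 48, 48, 51, 58, 43]
now 0.15 [73, 88, 89, 107, 122, 119, 121, 117, 121, 117, 122, 118, 121, 117, 120, 102, 93, 88, 68, 55, 53, 53, 49, 31]
now 0.2 [73, 88, 91, 99, 122, 119, 112, 117, 112, 107, 112, 107, 102, 107, 100, 96, 93, 85, 66, 60, 84, 69, 41, 25]
now 0.25 [73, 88, 91, 99, 108, 102, 105, 101, 98, 101, 98, 95, 94, 96, 93, 93, 94, 88, 80, 88, 116, 66, 36, 19]
now 0.3 [73, 88, 91, 99, 108, 102, 99, 96, 98, 95, 94, 93, 93, 94, 92, 95, 117, 113, 116, 133, 116, 59, 18, 18]
```

```bash
python3 - <<'E'
from h import *
s,b=pickle.load(open("n1.pkl","rb"))
A=cv2.resize(s["image"][150:280,240:340],None,fx=4,fy=4,interpolation=cv2.INTER_CUBIC)
B=cv2.resize(b["image"][150:280,300:400],None,fx=4,fy=4,interpolation=cv2.INTER_CUBIC)
cv2.imwrite("pics/c4.png",np.clip(np.hstack([A,B])[:,:,::-1].astype(float)*1.4,0,255))
E
```

```text
[ WARN:0@0.540] global loadsave.cpp:1063 imwrite_ Unsupported depth image for selected encoder is fallbacked to CV_8U.
```

View pics/c4.png

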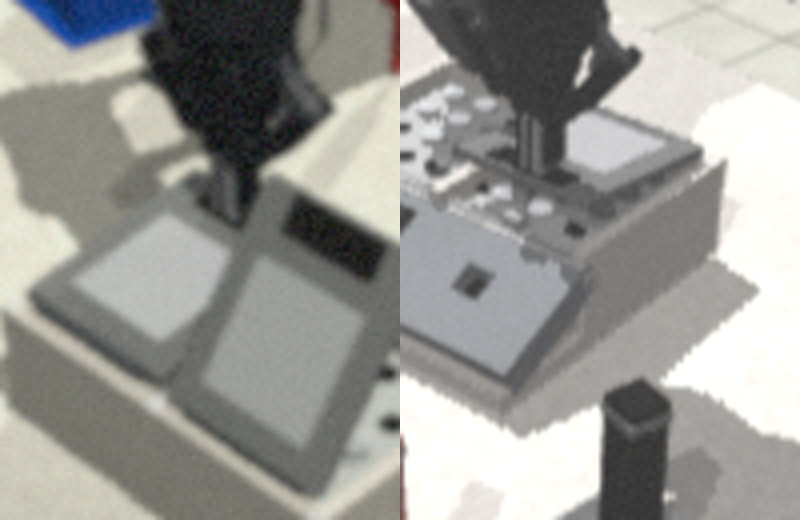

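The cover is now at about 0.16 rad, with its front right corner near (605,195) in the right-hand crop. The fingertip sits on the pad, visibly above the nominal TCP height, so I continue down under force feedback.

```bash
python3 -m pendant '[[0,0,0.3,0,0,0,-1],[0,0,0,0,0,0,-1]]' | egrep 'pos|t_force'
python3 -m pendant '[[0,0,0.3,0,0,0,-1],[0,0,0,0,0,0,-1]]'| egrep 'pos|t_force'
python3 -m pendant '[[0,0,0.2,0,0,0,-1],[0,0,0,0,0,0,-1]]'| egrep 'pos|t_force'
python3 -m pendant '[[0,0,0.2,0,0,0,-1],[0,0,0,0,0,0,-1]]'| egrep 'pos|t_force'
```

```text
tool_pos: [611.0, -49.0, 75.6]
wrist_force: [-0.1, 0.3, 0.3]
tool_pos: [611.0, -49.1, 72.6]
wrist_force: [-0.2, 0.2, 0.9]
tool_pos: [611.0, -49.2, 71.8]
wrist_force: [-3.0, 0.2, 7.0]
tool_pos: [610.9, -49.2, 70.4]
wrist_force: [-5.2, -0.2, 10.5]
```

```bash
python3 -m pendant '[[0,0,0.1,0,0,0,-1],[0,0,0,0,0,0,-1]]' | egrep 'pos|t_force'
python3 -m pendant '[[0,0,0.1,0,0,0,-1],[0,0,0,0,0,0,-1]]'| egrep 'pos|t_force'
```

```text
tool_pos: [610.7, -49.2, 69.2]
wrist_force: [-6.6, -0.1, 10.3]
tool_pos: [610.5, -49.2, 67.7]
wrist_force: [-4.8, -0.3, 7.5]
```

```bash
python3 -m pendant '[[0,0,0.15,0,0,0,-1],[0,0,0,0,0,0,-1]]' | egrep 'pos|t_force'
python3 -m pendant '[[0,0,0.15,0,0,0,-1],[0,0,0,0,0,0,-1]]'| egrep 'pos|t_force'
python3 -m pendant '[[0,0,0.15,0,0,0,-1],[0,0,0,0,0,0,-1]]'| egrep 'pos|t_force'
```

```text
tool_pos: [610.6, -49.2, 65.6]
wrist_force: [-2.0, -0.6, 5.0]
tool_pos: [611.0, -49.0, 63.4]
wrist_force: [-1.1, -0.2, 0.7]
tool_pos: [610.8, -48.9, 61.7]
wrist_force: [-0.6, 0.4, 0.4]
```

```bash
python3 -m pendant '[[0,0,0.1,0,0,0,-1],[0,0,0,0,0,0,-1]]' | egrep 'pos|t_force'
python3 -m pendant '[[0,0,0.1,0,0,0,-1],[0,0,0,0,0,0,-1]]'| egrep 'pos|t_force'
```

```text
tool_pos: [611.0, -49.0, 61.3]
wrist_force: [-0.5, -0.8, 0.4]
tool_pos: [611.0, -49.0, 60.7]
wrist_force: [-2.5, 0.3, 4.2]
```

```bash
python3 -m pendant '[[0,0,0.1,0,0,0,-1],[0,0,0,0,0,0,-1]]' | egrep 'pos|t_force'
python3 -m pendant '[[0,0,0.1,0,0,0,-1],[0,0,0,0,0,0,-1]]'| egrep 'pos|t_force'
```

```text
tool_pos: [611.0, -49.0, 60.1]
wrist_force: [-3.7, 0.8, 6.8]
tool_pos: [611.0, -49.0, 59.6]
wrist_force: [-4.0, 1.2, 9.0]
```

```bash
python3 -m pendant '[[0,0,0.1,0,0,0,-1],[0,0,0,0,0,0,-1]]' | egrep 'pos|t_force'
python3 - <<'E'
from h import *
from cell import viewer,status
print(status.state()["clock"])
s=viewer.snapshot("scene");b=viewer.snapshot("side");pickle.dump((s,b),open("n2.pkl","wb"))
g=cv2.cvtColor(s["image"],cv2.COLOR_RGB2GRAY).astype(int)
for t in(0,.03,.06,.1):
    print(t,[int(g[u[1]-1:u[1]+2,u[0]-1:u[0]+2].mean()) for u in(proj(s,cov(t,l,-90)).round().astype(int) for l in range(0,140,6))])
    print("front right side px",proj(b,cov(t,125,-109)),proj(b,cov(t,125,-109,0)))
E
```

```text
tool_pos: [611.0, -49.0, 59.0]
wrist_force: [-6.9, 1.7, 12.5]
9.6
0 [75, 90, 93, 99, 111, 123, 113, 113, 114, 116, 110, 112, 111, 111, 112, 101, 89, 74, 58, 55, 52, 50, 43, 24]
front right side px [346.76585218 207.05296709] [346.66569672 209.9156574 ]
0.03 [75, 90, 93, 99, 111, 106, 113, 113, 103, 107, 110, 112, 100, 102, 101, 94, 86, 67, 58, 57, 53, 42, 26, 21]
front right side px [346.88965499 205.65158285] [346.72703294 208.56716416]
0.06 [75, 90, 93, 99, 102, 106, 107, 97, 103, 107, 101, 102, 100, 96, 95, 92, 81, 65, 62, 64, 60, 49, 28, 22]
front right side px [347.04283944 204.22901367] [346.8175809 207.1944701]
0.1 [70, 90, 93, 99, 102, 106, 98, 97, 94, 96, 99, 96, 95, 95, 96, 92, 86, 81, 105, 104, 83, 37, 21, 21]
front right side px [347.29275445 202.30193414] [346.98386549 205.32902285]
```

```bash
python3 -m pendant '[[0,0,-2,0,0,0,-1],[0,0,-5,0,0,0,-1],[0,0,-5,0,0,0,-1],[-1,2.9,-2.6,0,0,0,-1],[-1.2,2.9,0,0,0,0,-1],[-1.2,2.9,0,0,0,0,-1],[-1.2,2.9,0,0,0,0,-1],[0,0,0,0,0,0,-1]]' | egrep 'pos|t_force|rot'
python3 - <<'E'
from h import *
from cell import viewer,status
s=viewer.snapshot("scene");b=viewer.snapshot("side");pickle.dump((s,b),open("n3.pkl","wb"))
A=cv2.resize(s["image"][150:280,240:340],None,fx=4,fy=4,interpolation=cv2.INTER_CUBIC)
B=cv2.resize(b["image"][150:280,300:400],None,fx=4,fy=4,interpolation=cv2.INTER_CUBIC)
cv2.imwrite("pics/c5.png",np.clip(np.hstack([A,B])[:,:,::-1].astype(float)*1.4,0,255).astype(np.uint8))
E
```

```text
tool_pos: [637.6, 76.5, 202.9]
tcp_rot: [-0.084, 0.996, 0.001, 0.0]
wrist_force: [0.2, 0.0, -0.3]
```

View pics/c5.png

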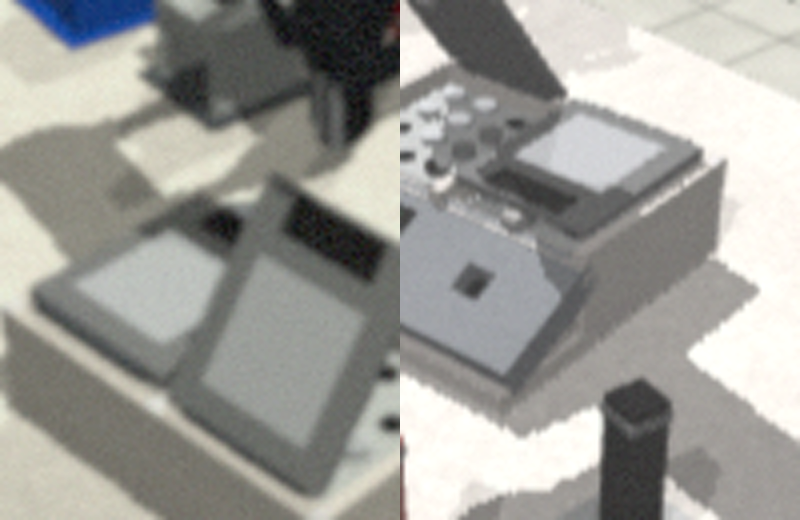

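The right cover is shut on its own, with its front corner at (587,228) in the right-hand crop, which matches the projection for angle 0. Now I do the left cover the same way.

```bash
python3 -m pendant '[[0.4,-0.3,1.5,0,0,0,-1],[0.4,0,1.6,0,0,0,-1],[0.6,0,0.8,0,0,0,-1],[0.6,0,0.8,0,0,0,-1],[0.7,0,0.9,0,0,0,-1],[0.7,0,0.9,0,0,0,-1],[0.35,0,0.75,0,0,0,-1],[0.35,0,0.75,0,0,0,-1],[0.25,0,0.75,0,0,0,-1]]' | egrep 'pos|t_force'
python3 -m pendant '[[0.1,0,0.5,0,0,0,-1],[0.1,0,0.5,0,0,0,-1],[0.1,0,0.5,0,0,0,-1],[0.05,0,0.5,0,0,0,-1],[0,0,0.5,0,0,0,-1],[0,0,0.4,0,0,0,-1],[0,0,0.4,0,0,0,-1],[0,0,0.4,0,0,0,-1],[0,0,0,0,0,0,-1]]' | egrep 'pos|t_force'
python3 -m pendant '[[0,0,0.3,0,0,0,-1],[0,0,0,0,0,0,-1]]' | egrep 'pos|t_force'
```

```text
tool_pos: [594.8, 62.8, 115.5]
wrist_force: [0.2, -0.8, 0.5]
tool_pos: [591.0, 62.2, 78.1]
wrist_force: [0.1, 0.7, 0.0]
tool_pos: [591.3, 62.2, 75.6]
wrist_force: [-0.1, -0.5, 0.0]
```

```bash
python3 -m pendant '[[0,0,0.3,0,0,0,-1],[0,0,0,0,0,0,-1]]' | egrep 'pos|t_force'
python3 -m pendant '[[0,0,0.3,0,0,0,-1],[0,0,0,0,0,0,-1]]' | egrep 'pos|t_force'
```

```text
tool_pos: [591.2, 62.2, 72.5]
wrist_force: [1.0, 0.5, -0.6]
tool_pos: [591.1, 62.2, 69.4]
wrist_force: [0.3, 0.2, -0.3]
```

```bash
cat > lab.py <<'E'
from h import *
from cell import viewer,status
def lab(s,seed,lo,hi):
    g=cv2.medianBlur(cv2.cvtColor(s["image"],cv2.COLOR_RGB2GRAY),3)
    m=((g>=lo)&(g<=hi)).astype(np.uint8);n,l,st,c=cv2.connectedComponentsWithStats(m,connectivity=4)
    k=l[seed[1],seed[0]];return k,st[k].tolist() if k else g[seed[1],seed[0]],c[k].round(1)
def onplate(s,uv,th):
    o,d=ray(s,uv);n=np.sin(th)*X+np.cos(th)*Z;p0=cov(th,0,0);p=o+d*((p0-o)@n)/(d@n)-p0
    return (-p@X*np.cos(th)+p[2]*np.sin(th)).round(1),(p@Y).round(1)
E
python3 - <<'E'
from lab import *
s0=pickle.load(open("snap0.pkl","rb"))["scene"];s3=pickle.load(open("n3.pkl","rb"))
s=viewer.snapshot("scene");b=viewer.snapshot("side");pickle.dump((s,b),open("n4.pkl","wb"))
print(status.state()["clock"])
g=lambda i,t,yy,ls:[int(v) for v in (cv2.cvtColor(i["image"],cv2.COLOR_RGB2GRAY)[u[1],u[0]] for u in(proj(i,cov(t,l,yy)).round().astype(int) for l in ls))]
L=range(0,135,6)
print("side, right shut ref",g(s3[1],0,-57,L))
for t in(0,.05,.1,.2,.3,.45,.6):print("side L",t,g(b,t,25,L),"scene L",g(s,t,90,L))
E
```

```text
13.1
side, right shut ref [137, 105, 113, 144, 151, 152, 151, 152, 151, 150, 151, 151, 153, 150, 133, 82, 67, 48, 42, 44, 48, 74, 70]
side L 0 [56, 53, 70, 73, 81, 78, 79, 82, 85, 91, 84, 79, 80, 85, 88, 91, 88, 90, 92, 137, 150, 151, 121] scene L [77, 76, 81, 77, 79, 78, 77, 80, 105, 116, 121, 129, 139, 140, 139, 138, 117, 93, 119, 111, 100, 58, 58]
side L 0.05 [56, 53, 52, 73, 81, 80, 77, 82, 85, 94, 92, 84, 82, 100, 101, 94, 84, 130, 135, 103, 112, 141, 125] scene L [77, 76, 81, 77, 79, 78, 78, 80, 95, 110, 123, 129, 141, 135, 139, 123, 97, 112, 111, 104, 51, 56, 51]
side L 0.1 [56, 56, 52, 73, 71, 80, 78, 79, 89, 121, 118, 93, 84, 111, 129, 129, 92, 89, 154, 161, 140, 138, 137] scene L [77, 76, 81, 77, 77, 79, 78, 80, 86, 110, 122, 128, 130, 125, 127, 105, 92, 109, 116, 62, 54, 53, 62]
side L 0.2 [53, 56, 52, 53, 61, 77, 78, 79, 80, 98, 139, 139, 125, 87, 81, 98, 96, 120, 120, 107, 94, 132, 82] scene L [77, 76, 81, 77, 77, 77, 78, 79, 74, 78, 96, 91, 40, 96, 113, 74, 87, 94, 55, 59, 50, 81, 131]
side L 0.3 [53, 56, 56, 55, 56, 64, 68, 78, 76, 79, 83, 85, 82, 79, 93, 99, 110, 113, 134, 140, 154, 144, 44] scene L [76, 78, 84, 81, 79, 75, 79, 79, 77, 78, 79, 50, 83, 119, 75, 96, 118, 66, 57, 48, 84, 133, 167]
side L 0.45 [53, 56, 53, 55, 54, 52, 55, 52, 52, 50, 52, 60, 63, 79, 81, 78, 78, 77, 82, 79, 78, 49, 44] scene L [76, 78, 84, 81, 77, 75, 78, 78, 78, 76, 75, 74, 79, 70, 69, 86, 65, 55, 54, 82, 148, 168, 165]
side L 0.6 [53, 57, 53, 55, 57, 53, 51, 50, 53, 54, 56, 55, 55, 54, 54, 51, 52, 52, 46, 40, 42, 44, 41] scene L [69, 78, 79, 86, 81, 82, 78, 83, 75, 75, 77, 77, 75, 76, 79, 76, 77, 71, 63, 76, 98, 41, 25]
```

```bash
python3 -m pendant '[[1,0,-1,0,0,0,-1],[1,0,-2,0,0,0,-1],[1,0,-4,0,0,0,-1],[0,0,-4,0,0,0,-1],[0,0,-3,0,0,0,-1],[0,0,0,0,0,0,-1]]' | egrep 'pos|t_force'
python3 - <<'E'
from lab import *
s=viewer.snapshot("scene")
g=cv2.cvtColor(s["image"],cv2.COLOR_RGB2GRAY)[168:240,266:360]
for th in(35,45):
    n,l,st,c=cv2.connectedComponentsWithStats((g<th).astype(np.uint8))
    for i in range(1,n):
        if st[i,4]>40:
            p=c[i]+[266,168];o,d=ray(s,p);res=[]
            t=((O+57*Y-o)@Y)/(d@Y);P=o+t*d-O
            print(th,st[i].tolist(),p.round(1),"x,z",(P@X).round(1),P[2].round(1),"r",np.hypot(P@X-92.5,P[2]-80).round(1),"theta",(np.arctan2(P[2]-80,92.5-P@X)-.0713).round(3))
E
```

```text
tool_pos: [565.2, 57.0, 216.0]
wrist_force: [1.2, -0.2, 0.1]
35 [46, 32, 23, 20, 215] [323.2 209.4] x,z 31.0 172.7 r 111.3 theta 0.914
45 [11, 0, 19, 14, 115] [287.  173.1] x,z 121.9 297.6 r 219.6 theta 1.634
45 [45, 32, 25, 20, 253] [323.1 209.4] x,z 31.1 172.7 r 111.2 theta 0.914
```

```bash
python3 -m pendant '[[-2.8,0.2,0,0,0,0,-1],[-2.8,0.1,0,0,0,0,-1],[-2.9,0.1,0,0,0,0,-1],[0,0,2.2,0,0,0,-1],[0,0,2.2,0,0,0,-1],[0,0,2.2,0,0,0,-1],[0.9,0,0.8,0,0,0,-1],[0.9,0,0.8,0,0,0,-1],[0,0,0,0,0,0,-1]]' | egrep 'pos|t_force'
python3 - <<'E'
from lab import *
s=viewer.snapshot("scene")
g=cv2.cvtColor(s["image"],cv2.COLOR_RGB2GRAY)
for t in(.9,.7,.6,.5,.4):
    print(t,[int(v) for v in (g[u[1],u[0]] for u in(proj(s,cov(t,l,88)).round().astype(int) for l in range(0,135,6)))])
E
```

```text
tool_pos: [624.6, 72.4, 124.5]
wrist_force: [0.1, -0.7, -0.2]
0.9 [59, 81, 85, 97, 129, 131, 128, 129, 130, 131, 129, 129, 129, 130, 130, 98, 91, 83, 25, 16, 27, 138, 165]
0.7 [59, 89, 88, 106, 130, 131, 130, 133, 129, 131, 131, 131, 130, 131, 125, 99, 90, 42, 26, 23, 63, 146, 164]
0.6 [71, 89, 88, 122, 127, 130, 129, 130, 131, 129, 131, 131, 131, 131, 124, 93, 85, 75, 70, 71, 62, 146, 165]
0.5 [71, 88, 88, 126, 126, 122, 129, 126, 126, 123, 123, 116, 109, 111, 112, 96, 91, 91, 91, 91, 90, 126, 164]
0.4 [71, 88, 88, 115, 126, 122, 114, 115, 109, 103, 96, 98, 92, 92, 92, 87, 93, 88, 89, 90, 91, 93, 149]
```

```bash
python3 -m pendant '[[0.5,0,0.8,0,0,0,-1],[0.5,0,0.8,0,0,0,-1],[0.5,0,0.8,0,0,0,-1],[0.5,0,0.8,0,0,0,-1],[0.5,0,0.8,0,0,0,-1],[0.4,0,0.6,0,0,0,-1],[0.2,0,0.3,0,0,0,-1],[0,0,0,0,0,0,-1]]' | egrep 'pos|t_force'
python3 -m pendant '[[0.1,0,0.3,0,0,0,-1],[0,0,0,0,0,0,-1]]' | egrep 'pos|t_force'
python3 - <<'E'
from lab import *
s=viewer.snapshot("scene")
g=cv2.cvtColor(s["image"],cv2.COLOR_RGB2GRAY)
for t in(.6,.3,.2,.1,.0):
    print(t,[int(v) for v in (g[u[1],u[0]] for u in(proj(s,cov(t,l,88)).round().astype(int) for l in range(0,135,6)))])
E
```

```text
tool_pos: [595.9, 67.1, 78.2]
wrist_force: [-0.1, 0.2, 1.1]
tool_pos: [595.6, 67.0, 75.7]
wrist_force: [-0.1, -0.4, 0.2]
0.6 [59, 79, 87, 117, 134, 136, 136, 137, 132, 137, 136, 136, 132, 88, 72, 68, 33, 29, 28, 74, 45, 34, 28]
0.3 [65, 82, 87, 124, 137, 135, 134, 136, 136, 135, 137, 137, 134, 126, 93, 84, 30, 26, 28, 44, 77, 119, 166]
0.2 [71, 82, 87, 124, 137, 135, 138, 134, 137, 135, 137, 135, 135, 136, 106, 91, 74, 26, 30, 33, 44, 71, 117]
0.1 [71, 82, 87, 129, 132, 134, 135, 137, 135, 134, 135, 133, 136, 135, 137, 105, 94, 80, 62, 77, 75, 65, 67]
0.0 [71, 85, 88, 114, 132, 128, 132, 128, 131, 120, 128, 105, 98, 102, 97, 109, 98, 94, 97, 94, 95, 92, 95]
```

```bash
python3 -m pendant '[[0.2,0,0.2,0,0,0,-1],[0.1,0,0.2,0,0,0,-1],[0,0,0,0,0,0,-1]]' | egrep 'pos|t_force'
python3 -m pendant '[[0,0,0.2,0,0,0,-1],[0,0,0,0,0,0,-1]]' | egrep 'pos|t_force'
python3 -m pendant '[[0,0,0.2,0,0,0,-1],[0,0,0,0,0,0,-1]]' | egrep 'pos|t_force'
python3 -m pendant '[[0,0,0.15,0,0,0,-1],[0,0,0,0,0,0,-1]]' | egrep 'pos|t_force'
```

```text
tool_pos: [593.3, 66.4, 72.3]
wrist_force: [1.1, -0.6, 1.9]
tool_pos: [593.4, 66.4, 71.4]
wrist_force: [-0.9, -0.4, 8.7]
tool_pos: [593.1, 66.4, 69.4]
wrist_force: [-2.7, 1.3, 9.6]
tool_pos: [592.8, 66.4, 67.2]
wrist_force: [-0.5, -0.0, 6.8]
```

```bash
python3 -m pendant '[[0,0,0.15,0,0,0,-1],[0,0,0,0,0,0,-1]]' | egrep 'pos|t_force'
python3 -m pendant '[[0,0,0.15,0,0,0,-1],[0,0,0,0,0,0,-1]]' | egrep 'pos|t_force'
python3 -m pendant '[[0,0,0.1,0,0,0,-1],[0,0,0,0,0,0,-1]]' | egrep 'pos|t_force'
```

```text
tool_pos: [592.5, 66.3, 64.9]
wrist_force: [-0.1, -0.5, 3.1]
tool_pos: [591.9, 66.6, 62.4]
wrist_force: [-0.2, 0.2, -0.4]
tool_pos: [592.3, 66.6, 61.8]
wrist_force: [0.0, 0.3, -0.2]
```

```bash
python3 -m pendant '[[0,0,0.15,0,0,0,-1],[0,0,0,0,0,0,-1]]' | egrep 'pos|t_force'
python3 -m pendant '[[0,0,0.15,0,0,0,-1],[0,0,0,0,0,0,-1]]' | egrep 'pos|t_force'
python3 -m pendant '[[0,0,0.15,0,0,0,-1],[0,0,0,0,0,0,-1]]' | egrep 'pos|t_force|clock'
```

```text
tool_pos: [592.6, 66.6, 60.9]
wrist_force: [-1.8, 0.7, 1.8]
tool_pos: [592.6, 66.5, 60.0]
wrist_force: [-3.1, 0.1, 6.3]
clock: 17.85
tool_pos: [592.6, 66.5, 59.2]
wrist_force: [-5.0, 0.3, 10.4]
```

```bash
python3 -m pendant '[[0,0,-2,0,0,0,-1],[0,0,-5,0,0,0,-1],[0,0,-5,0,0,0,-1],[0,0,-5,0,0,0,-1],[0,0,-5,0,0,0,-1],[0,-1,-3,0,0,0,-1],[1.8,-4.2,0,0,0,0,-1],[1.8,-4.2,0,0,0,0,-1],[1.8,-4.2,0,0,0,0,-1],[1.8,-4.2,0,0,0,0,-1],[1.8,-4.2,0,0,0,0,1],[0,0,0,0,0,0,1]]' | egrep 'pos|t_force'
cat >> lab.py <<'E'
def shot(n):
    t=status.state();s=viewer.snapshot("wrist");s["pose"]=T(t["tool_pos"],t["tcp_rot"])@s["tool_from_camera"];s["st"]=t
    pickle.dump(s,open(n+".pkl","wb"));return s
E
python3 -c "
from lab import *
s=shot('w3');b=viewer.snapshot('side');pickle.dump(b,open('side3.pkl','wb'))
print('stylus px',proj(s,(452,-288,158)),proj(s,(452,-288,70)))"
python3 -m pendant '[[1.8,-4.2,0,0,0,0,1],[1.8,-4.2,0,0,0,0,1],[1.8,-4.2,0,0,0,0,1],[0.5,0,0,0,0,0,1],[0,0,0,0,0,0,1]]' | egrep 'pos|width'
python3 -c "
from lab import *
s=shot('w4');print('stylus px',proj(s,(452,-288,158)),proj(s,(452,-288,70)))
r=pickle.load(open('w3.pkl','rb'))
A=cv2.resize(r['image'][:240,:320],None,fx=1.25,fy=1.25);B=s['image'][:300,120:520]
cv2.imwrite('pics/w34.png',np.hstack([A,B])[:,:,::-1])"
```

```text
tool_pos: [538.8, -170.3, 307.4]
wrist_force: [-0.1, 0.3, 0.7]
stylus px [218.85272356  76.57743925] [241.91579754  86.00407714]
tool_pos: [502.9, -298.6, 307.6]
grip_width: 1.001
stylus px [340.40524177 134.03521515] [336.32983234 130.69389807]
```

View pics/w34.png

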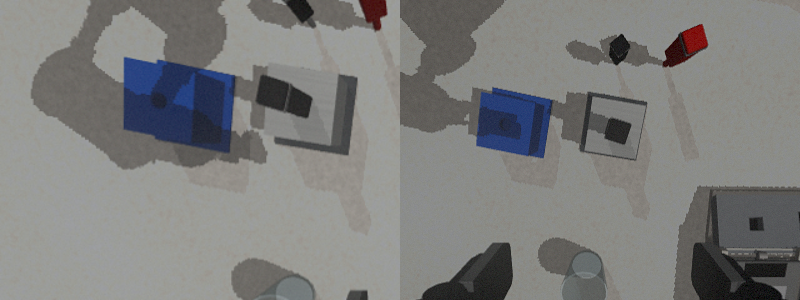

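The left half shows the stand beside the blue lookalike. The right half (wrist view directly above) shows the handle's top at about (337,132) in the full image, the table at about (462–527, 92–160), and the shut right cover and recess at lower right.

```bash
python3 - <<'E'
from lab import *
w3=pickle.load(open("w3.pkl","rb"));w4=pickle.load(open("w4.pkl","rb"));b=pickle.load(open("side3.pkl","rb"))
print(w4["st"]["joints"].round(2))
def blob(s,x0,y0,x1,y1,lo,hi,col=False):
    i=s["image"][y0:y1,x0:x1];g=cv2.cvtColor(i,cv2.COLOR_RGB2GRAY);m=((g>=lo)&(g<=hi)).astype(np.uint8)
    n,l,st,c=cv2.connectedComponentsWithStats(m)
    for k in range(1,n):
        if st[k,4]>60:
            r=cv2.minAreaRect((np.argwhere(l==k)[:,::-1]+[x0,y0]).astype(np.float32));print(" ",st[k,4],np.round(c[k]+[x0,y0],1),[np.round(v,1) for v in r])
print("w4 handle");blob(w4,300,85,375,165,0,50)
print("w3 handle");blob(w3,200,55,255,98,0,38)
print("w4 table");blob(w4,300,85,375,165,100,255)
im=w4["image"];print(im[100:165:8,305:372:6].mean(2).astype(int))
E
```

```text
[-0.74  0.14  1.42  0.    1.58 -2.48]
w4 handle
  186 [306.4 118.6] [array([306.2, 119.5]), array([ 4.2, 49.4]), np.float64(8.1)]
  456 [337.  130.6] [array([336.8, 130.7]), array([22.8, 21. ]), np.float64(15.9)]
w3 handle
w4 table
  4285 [342.1 125.3] [array([337. , 124.5]), array([79., 74.]), np.float64(90.0)]
[[ 90  45 124 125 129 106  60  56  55 116 143 138]
 [ 85 130 126 125 122 124 121 125 125 126 104 136]
 [ 48  85  86  74 124 127 122 126 126 127 126 137]
 [ 49  80  81  81  39  42  40  33 124 126 130 136]
 [ 45 123 103  80  41  44  46  36 123 126 128 138]
 [ 35 122 123 125  94  34  40 111 120  81 125 135]
 [125 124 124 124 123 115 111 111 123 131 125 126]
 [139 122 129 134 107  58  96 116 114 126 123 137]
 [141 135 123 130 125 129 130 129 125 129 127 135]]
```

```bash
python3 - <<'E'
from lab import *
w3=pickle.load(open("w3.pkl","rb"));w4=pickle.load(open("w4.pkl","rb"));d=pickle.load(open("snap0.pkl","rb"))
g=cv2.cvtColor(w3["image"],cv2.COLOR_RGB2GRAY);print(g[58:98:3,200:256:3])
p,e=tri(ray(w3,(218,74)),ray(w4,(337.8,131.5)));print(p,e)
p,e=tri(ray(w3,(218,74)),ray(w4,(337.8,131.5)),ray(d["side"],(359,250)),ray(d["scene"],(296,121)));print(p,e)
print(plane(ray(w4,(337.8,131.5)),158))
t=w4["st"];Rm=R.from_quat(t["tcp_rot"]).as_matrix()
for P in(plane(ray(w4,(337.8,131.5)),158),):print("tool delta",(Rm.T@(P-t["tool_pos"])).round(1))
E
```

```text
[[152 103 103 104 109 138 134 135 138 138 139 139 136 137 139 138 140 141
  139]
 [152 103 104  37  39  63 128 141 137 137 135 137 137 140 139 144 141 138
  138]
 [136  98 105  42  39  43  42  39  61 121 142 139 137 138 138 137 138 139
  138]
 [102 103 102  44  42  38  47  45  45  45  46 100 139 137 140 140 142 139
  141]
 [107 103  71  41  45  48  52  45  45  43  39  51  93 140 140 138 138 139
  139]
 [ 99 105  53  37  44  32  43  41  43  46  72  43  38  37 112 139 136 140
  138]
 [105 106  34  44  42  42  45  42  45  45  76  42  35  42  44  38 127 142
  139]
 [104 106  43  41  47  43  39  43  42  41  67  39  41  37  38  43  36 135
  137]
 [154 104  58  39  43  46  41  38  48  36  62  38  44  38  39  35  34 127
  135]
 [161 106 105 106 100  68  36  44  46  51  53  44  39  44  43  44  84 124
  137]
 [157 103 109 104 134 137 144 119  73  90  40  44  39  42  44  40 122 120
  122]
 [121 106 100 102 132 138 139 139 140 142 143 101  45  42  40  40 129 126
  122]
 [117 104 105 109 133 133 138 138 140 134 137 126 127 130 104  96 126 127
  129]
 [113 103 108 101 135 136 135 136 136 138 139 140 126 127 126 125 126 126
  124]]
[ 449.71452178 -290.73061563  153.25393423] [0.4, 0.4]
[ 449.69617836 -290.48206869  154.43345281] [0.3, 0.5, 0.5, 0.6]
[ 449.9198378  -291.11223945  158.        ]
tool delta [ 51.   15.9 149.7]
```

```bash
python3 -m pendant '[[2.5,0.8,0,0,0,0,1],[2.6,0.8,0,0,0,0,1],[0,0,0,0,0,0.139,1],[0,0,2,0,0,0.139,1],[0,0,4,0,0,0,1],[0,0,4,0,0,0,1],[0,0,4,0,0,0,1],[0,0,2,0,0,0,1],[0,0,0,0,0,0,1]]' | egrep 'pos|t_force|rot'
python3 - <<'E'
from lab import *
d=pickle.load(open("snap0.pkl","rb"))
t=status.state();M=T(t["tool_pos"],t["tcp_rot"]);print("stylus in tool",(np.linalg.inv(M)@[449.8,-290.8,158,1]).round(1))
s=shot("w5");g=cv2.cvtColor(s["image"],cv2.COLOR_RGB2GRAY)
print(proj(s,(449.8,-290.8,158)),proj(s,(449.8,-290.8,70)))
E
```

```text
tool_pos: [448.8, -288.0, 144.4]
tcp_rot: [0.055, 0.998, 0.003, -0.002]
wrist_force: [-0.3, -0.2, -0.2]
stylus in tool [ -1.2  -2.7 -13.7   1. ]
[317.67426502 240.80028885] [318.5945031  199.73609072]
```

```bash
python3 -m pendant '[[-0.1,-0.25,2.3,0,0,0,1],[0,0,2.3,0,0,0,1],[0,0,0,0,0,0,1]]' | egrep 'pos|t_force'
python3 -m pendant '[[0,0,0,0,0,0,-0.2],[0,0,0,0,0,0,-1],[0,0,0,0,0,0,-1],[0,0,0,0,0,0,-1],[0,0,0,0,0,0,-1],[0,0,0,0,0,0,-1],[0,0,0,0,0,0,-1]]' 60
```

```text
tool_pos: [450.3, -293.0, 101.2]
wrist_force: [-0.1, 1.0, -0.0]
clock: 21.65
tool_pos: [451.0, -294.5, 102.7]
tcp_rot: [0.056, 0.998, 0.0, 0.001]
wrist_force: [1.4, 3.1, 5.1]
grip_width: 0.245
grasp_force: 61.7
```

```bash
python3 -m pendant '[[0,0,-2,0,0,0,-1],[0,0,-4,0,0,0,-1],[0,0,-4,0,0,0,-1],[0,0,-4,0,0,0,-1],[-0.4,4.6,-1,0,0,0,-1],[-0.4,4.6,-1,0,0,0,-1],[-0.4,4.7,0,0,0,0,-1],[-0.4,4.7,0,0,0,0,-1],[-0.4,4.7,0,0,0,0,-1],[0,0,0,0,0,-0.137,-1],[0,0,0,0,0,-0.137,-1],[0,0,0,0,0,0,-1]]' | egrep 'pos|force|rot|width'
python3 -m pendant '[[0,0,0,0,-0.146,0,-1],[0,0,0,0,-0.145,0,-1],[0,0,0,0,-0.145,0,-1],[0,0,0,0,0,0,-1]]' | egrep 'pos|force|rot|width'
python3 - <<'E'
from lab import *
d=pickle.load(open("snap0.pkl","rb"));L=lambda n:pickle.load(open(n+".pkl","rb"))
w,w2,w4=L("w1"),L("w2"),L("w4")
g=cv2.cvtColor(w4["image"][212:238,464:492],cv2.COLOR_RGB2GRAY);n,l,st,c=cv2.connectedComponentsWithStats((g<60).astype(np.uint8))
print([(st[i].tolist(),c[i]+[464,212]) for i in range(1,n) if st[i,4]>10])
k=1+st[1:,4].argmax();r4=c[k]+[464,212]
print(tri(ray(w,(274,239.8)),ray(w2,(320.1,120)),ray(w4,r4),ray(d["side"],(318.4,220.7))))
t=status.state();M=T(t["tool_pos"],t["tcp_rot"]);print(M.round(3),t["joints"].round(2))
print("tip",M[:3,3]+92.7*M[:3,2])
s=shot("w6");b=viewer.snapshot("side");pickle.dump(b,open("side6.pkl","wb"))
E
```

```text
tool_pos: [496.3, -64.9, 261.3]
tcp_rot: [-0.081, 0.997, -0.0, -0.0]
wrist_force: [-0.4, -0.6, -0.8]
grip_width: 0.246
grasp_force: 60.9
tool_pos: [492.1, -64.7, 256.9]
tcp_rot: [-0.075, 0.974, 0.019, 0.213]
wrist_force: [-1.2, 0.5, -0.9]
grip_width: 0.245
grasp_force: 60.9
[([5, 5, 15, 14, 181], array([476.01657459, 223.81767956]))]
(array([553.61490074, -55.08512141,  47.86676745]), [0.1, 0.3, 0.7, 0.9])
[[-8.98000e-01 -1.54000e-01  4.12000e-01  4.92112e+02]
 [-1.38000e-01  9.88000e-01  6.90000e-02 -6.46970e+01]
 [-4.18000e-01  5.00000e-03 -9.09000e-01  2.56942e+02]
 [ 0.00000e+00  0.00000e+00  0.00000e+00  1.00000e+00]] [-0.58 -0.45  2.1   0.31  1.18 -2.37]
tip [530.3080271  -58.275096   172.72120642]
```

```bash
python3 -m pendant '[[1,0,2.8,0,0,0,-1],[1,0,2.8,0,0,0,-1],[1,-0.1,2.7,0,0,0,-1],[0,0,0,0,0,0,-1]]' | egrep 'pos|force|rot|width'
python3 - <<'E'
from lab import *
t=status.state();M=T(t["tool_pos"],t["tcp_rot"]);tip=M[:3,3]+92.7*M[:3,2];n=np.array([-.417,-.068,.906])
A=np.array([553.6,-55.1,47.9]);e=tip-A;print(t["clock"],"tip",tip,"along",e@n,"lateral tool",(M[:3,:3].T@(e-(e@n)*n)).round(1))
b=viewer.snapshot("side");pickle.dump(b,open("side7.pkl","wb"))
g=cv2.cvtColor(b["image"],cv2.COLOR_RGB2GRAY)
for k in(0,20,50):
    u=proj(b,tip-k*M[:3,2]);print(k,u)
u=proj(b,tip).round().astype(int);print("recess",proj(b,A));print(u[0]-14,u[1]-24);print(g[u[1]-24:u[1]+20,u[0]-14:u[0]+14])
E
```

```text
tool_pos: [503.7, -63.9, 170.8]
tcp_rot: [-0.078, 0.974, 0.02, 0.212]
wrist_force: [0.5, 0.2, -1.0]
grip_width: 0.245
grasp_force: 60.9
23.75 tip [541.68913897 -57.27824028  86.45271159] along 40.04370608678783 lateral tool [-5.3 -0.2 -0.1]
0 [314.59668574 209.36340717]
20 [312.15312188 204.23991142]
50 [308.33798207 196.24033717]
recess [318.02925377 220.69577357]
301 185
[[ 45  42  42 ...  93  97  99]
 [ 38  45  41 ...  98  97 100]
 [ 42  41  41 ...  98  97  99]
 ...
 [119 119 119 ... 119 120 120]
 [118 119 118 ... 118 119 118]
 [120 119 119 ... 118 119 120]]
```

```bash
python3 - <<'E'
from lab import *
np.set_printoptions(linewidth=200,threshold=9999)
b=pickle.load(open("side7.pkl","rb"));g=cv2.cvtColor(b["image"],cv2.COLOR_RGB2GRAY)
print("cols 300..329");print(np.c_[np.arange(186,228),g[186:228,300:330]])
E
```

```text
cols 300..329
[[186  41  38  45  41  43  40  42  38  43  45  67  94 101  97  97  98  93  92  82  67  63  66  75  81  88  97  98  97 100 100]
 [187  43  42  41  41  42  40  41  42  43  44  63  95  95  97  95  93  85  72  65  67  69  78  88  91  97  96  98  97  99 109]
 [188  41  41  42  45  40  39  40  40  44  43  51  85  96  94  87  73  65  66  62  77  88  93  96  97  99  99  97  99 107 127]
 [189  43  40  43  42  40  42  43  48  43  38  46  61  87  79  69  66  63  66  77  86  98  99  97  99  98  98  97  97 107 120]
 [190  41  42  40  40  36  43  44  42  41  42  45  46  66  62  63  71  75  86  89  97  97  96  96  97  98  96  95  99 100 101]
 [191  42  45  45  41  41  43  43  42  40  42  41  44  50  65  76  88  90  94  99  99  98  96  98  94  95  88  84  91  95  94]
 [192  42  44  43  43  41  43  43  41  40  43  46  42  52  76  86  96  95  95  96  98  98  96  94  87  84  66  60  72  82  87]
 [193  47  40  47  36  44  40  41  42  44  42  41  54  74  90  81  91  94  98  93 100  96  90  81  64  55  51  47  46  51  66]
 [194  55  45  46  44  43  44  39  44  43  43  52  76 112 100  68  71 
[... 3548 characters left out ...]
 84  70  60  48  44  50  72 101 115 118 116 118 121 119 116 119]
 [223 120 119 117 119 119 119 117 119 117 119 117 120 118 119 106  93  74  58  55  66  97 114 118 117 118 120 120 119 119 119]
 [224 121 118 117 119 118 120 118 118 119 120 120 119 119 118 116 114 102  85  80  87 114 117 119 118 119 119 119 119 121 117]
 [225 120 119 117 118 118 119 119 119 117 118 119 120 123 118 118 118 114 112 107 112 117 118 120 120 117 120 120 121 121 120]
 [226 120 119 119 119 118 120 119 120 120 119 120 120 120 117 118 121 119 119 117 117 117 120 121 119 118 119 119 120 120 119]
 [227 116 118 119 118 120 118 119 118 119 120 117 120 117 118 119 118 119 120 118 119 115 116 118 117 117 120 118 119 118 118]]
```

```bash
python3 -m pendant '[[0.5,0,0.5,0,0,0,-1],[0,0,1.5,0,0,0,-1],[0,0,0,0,0,0,-1],[0,0,0,0,0,0,-1]]' | egrep 'pos|t_force'
cat > tip.py <<'E'
from lab import *
t=status.state();M=T(t["tool_pos"],t["tcp_rot"]);tip=M[:3,3]+92.7*M[:3,2];n=np.array([-.417,-.068,.906])
A=np.array([553.6,-55.1,47.9]);e=tip-A;print(t["clock"],"along",(e@n).round(1),"lateral tool",(M[:3,:3].T@(e-(e@n)*n)).round(1),"F along",(t["wrist_force"]@n).round(1),"grip",t["grip_width"].round(3))
E
python3 tip.py
```

```text
tool_pos: [509.1, -64.7, 155.2]
wrist_force: [-0.0, 0.2, -0.8]Traceback (most recent call last):
  File "tip.py", line 3, in <module>
    A=np.array([553.6,-55.1,47.9]);e=tip-A;print(t["clock"],"along",(e@n).round(1),"lateral tool",(M[:3,:3].T@(e-(e@n)*n)).round(1),"F along",(t["wrist_force"]@n).round(1),"grip",t["grip_width"].round(3))
                                                                                                                                                                                   ^^^^^^^^^^^^^^^^^^^^^
AttributeError: 'float' object has no attribute 'round'
```

```bash
sed -i 's/t\["grip_width"\].round(3)/t["grip_width"]/' tip.py; python3 tip.py
```

```text
24.2 along 23.8 lateral tool [-4.2 -2.4 -0. ] F along -0.7 grip 0.2517015470958183
```

```bash
python3 -m pendant '[[0.2,0.1,0.3,0,0,0,-1],[0.2,0.1,0.3,0,0,0,-1],[0,0,0,0,0,0,-1],[0,0,0,0,0,0,-1]]' | egrep 'pos'; python3 tip.py
```

```text
tool_pos: [506.9, -62.5, 146.7]
24.6 along 16.8 lateral tool [ 1.2  0.2 -0. ] F along -0.5 grip 0.24324822122129316
```

```bash
python3 -m pendant '[[-0.1,0,0.6,0,0,0,-1],[0,0,0.6,0,0,0,-1],[0,0,0,0,0,0,-1]]' | egrep 't_force'; python3 tip.py
python3 -m pendant '[[0,0,0.4,0,0,0,-1],[0,0,0.4,0,0,0,-1],[0,0,0,0,0,0,-1]]' | egrep 't_force'; python3 tip.py
```

```text
wrist_force: [0.2, -0.7, -1.5]
24.9 along 3.7 lateral tool [1.1 0.8 0. ] F along -1.4 grip 0.2451769384975475
wrist_force: [0.2, 0.3, -1.2]
25.2 along -3.8 lateral tool [0.7 0.5 0. ] F along -1.2 grip 0.24563933895780932
```

```bash
python3 -m pendant '[[0,0,0.3,0,0,0,-1],[0,0,0,0,0,0,-1]]' | egrep 't_force'; python3 tip.py
python3 -m pendant '[[0,0,0.2,0,0,0,-1],[0,0,0,0,0,0,-1]]' | egrep 't_force'; python3 tip.py
```

```text
wrist_force: [0.7, 0.6, -0.4]
25.4 along -6.5 lateral tool [0.4 0.3 0. ] F along -0.6 grip 0.24650908163148696
wrist_force: [0.2, -0.1, -1.0]
25.6 along -8.4 lateral tool [0.3 0.2 0. ] F along -1.0 grip 0.2462468089865347
```

Well inside the recess with no side contact; now press.

```bash
python3 -m pendant '[[0,0,0.2,0,0,0,-1],[0,0,0,0,0,0,-1]]' | egrep 't_force'; python3 tip.py
python3 -m pendant '[[0,0,0.2,0,0,0,-1],[0,0,0,0,0,0,-1]]' | egrep 't_force'; python3 tip.py
python3 -m pendant '[[0,0,0.15,0,0,0,-1],[0,0,0,0,0,0,-1]]' | egrep 't_force'; python3 tip.py
```

```text
wrist_force: [-1.1, -0.5, 1.0]
25.8 along -10.2 lateral tool [-0.   0.1  0. ] F along 1.4 grip 0.24512170147045576
wrist_force: [-2.3, 0.3, 2.4]
26.0 along -12.2 lateral tool [-0.1  0.   0. ] F along 3.2 grip 0.24371171521083743
wrist_force: [-3.6, 0.0, 3.5]
26.2 along -13.7 lateral tool [-0.1  0.   0. ] F along 4.6 grip 0.24615546993466025
```

```bash
python3 -m pendant '[[0,0,0.15,0,0,0,-1],[0,0,0,0,0,0,-1]]' | egrep 't_force'; python3 tip.py
python3 -m pendant '[[0,0,0.15,0,0,0,-1],[0,0,0,0,0,0,-1]]' | egrep 't_force'; python3 tip.py
```

```text
wrist_force: [-8.4, 1.2, 10.2]
26.4 along -14.6 lateral tool [-0.6 -0.1  0. ] F along 12.7 grip 0.24650145073506144
wrist_force: [-13.9, 0.7, 18.8]
26.6 along -15.0 lateral tool [-1.9 -0.5  0. ] F along 22.8 grip 0.24379337470855442
```

```bash
python3 -m pendant '[[0,0,-1,0,0,0,-1],[0,0,-2,0,0,0,-1],[0,0,-4,0,0,0,-1],[0,0,-4,0,0,0,-1],[0,0,-3,0,0.145,0,-1],[0,0,0,0,0.145,0,-1],[0,0,0,0,0.146,0,-1],[0,0,0,0,0,0.137,-1],[0,0,0,0,0,0.137,-1],[0,0,0,0,0,0,-1]]' | egrep 'pos|force|rot|width'
python3 - <<'E'
from lab import *
t=status.state();q=R.from_quat(t["tcp_rot"]);g=R.from_quat([.056,.998,0,.001])
print("rotvec needed",(q.inv()*g).as_rotvec().round(3),"delta tool cm",(q.inv().apply(np.array([451,-294.5,102.7])-t["tool_pos"])/10).round(2),t["clock"])
E
```

```text
tool_pos: [463.5, -69.3, 242.7]
tcp_rot: [0.056, 0.998, 0.0, -0.001]
wrist_force: [-0.4, 1.0, -0.7]
grip_width: 0.25
grasp_force: 61.0
rotvec needed [ 0.    -0.003 -0.001] delta tool cm [ -1.31 -22.52  13.98] 27.6
```

```bash
python3 -m pendant '[[-0.2,-4.5,0,0,0,0,-1],[-0.3,-4.5,0,0,0,0,-1],[-0.2,-4.5,0,0,0,0,-1],[-0.3,-4.5,0,0,0,0,-1],[-0.3,-4.5,0,0,0,0,-1],[0,0,0,0,0,0,-1],[0,0,0,0,0,0,-1]]' | egrep 'pos|rot'
cat > back.py <<'E'
from lab import *
t=status.state();q=R.from_quat(t["tcp_rot"]);g=R.from_quat([.056,.998,0,.001])
print("rotvec needed",(q.inv()*g).as_rotvec().round(3),"delta tool cm",(q.inv().apply(np.array([451,-294.5,102.7])-t["tool_pos"])/10).round(2),t["clock"],t["wrist_force"].round(1))
E
python3 back.py; python3 - <<'E'
from lab import *
np.set_printoptions(linewidth=220,threshold=9999)
t=status.state();M=T(t["tool_pos"],t["tcp_rot"])
for nm in("side","scene"):
    s=viewer.snapshot(nm);pickle.dump(s,open(nm+"8.pkl","wb"));g=cv2.cvtColor(s["image"],cv2.COLOR_RGB2GRAY)
    tip=M[:3,3]+92.7*M[:3,2];u=[proj(s,tip-k*M[:3,2]).round(1).tolist() for k in(0,25,50)];print(nm,u)
    x,y=int(u[0][0]),int(u[0][1]);print("cols",x-13);print(np.c_[np.arange(y-24,y+12,2),g[y-24:y+12:2,x-13:x+14]])
E
```

```text
tool_pos: [450.6, -295.0, 243.2]
tcp_rot: [0.056, 0.998, 0.0, -0.0]
rotvec needed [ 0.001 -0.002 -0.   ] delta tool cm [-0.04  0.04 14.05] 28.3 [-0.2  0.4 -1.6]
side [[360.8, 252.9], [361.5, 241.5], [362.3, 229.8]]
cols 347
[[228  92  91  91  89  91  92  90  92  90  91  95  86  59  48  46  46  55  69  88  99 116 119 123 121 121 122 121]
 [230  92  92  90  89  91  90  93  90  99 109 111 113  85  72  66  74  78 108 122 125 124 121 120 123 120 122 120]
 [232  92  90  89  90  93  97 103 117 122 118 117 107  85  85  85  80  85 109 122 120 121 120 122 122 122 122 122]
 [234  94  91  99  94 108 115 118 120 119 118 116 109  85  87  89  85  88 115 120 121 122 123 119 123 121 122 122]
 [236  97 102 121 119 120 121 122 121 119 122 118 103  83  86  87  88  91 119 120 120 120 120 119 122 120 132 158]
 [238 116 118 124 122 122 122 123 119 123 121 118 100  88  88  88  86  92 117 122 123 126 121 128 153 162 187 193]
 [240 121 121 121 123 122 120 120 120 119 119 116  92  86  88  87  89  99 121 125 126 134 158 163 193 194 193 195]
 [242 118 120 121 120 124 122 124 122 122 120 118  91  86  87  88  87 1
[... 2629 characters left out ...]
  97  97]
 [121 100  96  97  97  97  94  95  96  95  96  98  95  92  88  81  85  89  95  93  97  95  99  96  97  97  96  92]
 [123  97  93  93  96  93  96  93  95  96  95  98  94  96  93  95  94  93  95  97  98  96  99  99  99  99  99  93]
 [125  96  94  94  91  94  96  94  94  93  94  91  93  94  97  96  94  96  96  97  95  96  93  96  97  96  96  95]
 [127  93  93  95  94  94  94  92  97  94  95  96  94  93  95  96  95  96  94  95  92  94  93  96  96  95  95  99]
 [129  91  93  97  93  92  91  93  91  93  97  95  93  94  93  96  95  96  96  98  95 101  96  97  97  97  98  96]
 [131  97  93  96  98  93  93  95  96  93  97  93  92  93  93  94 106 122 131 136 141 138 134 129 125 121 121 125]]
```

```bash
python3 -m pendant '[[0,0,2.5,0,0,0,-1],[0,0,2.5,0,0,0,-1],[0,0,1.5,0,0,0,-1],[0,0,0,0,0,0,-1],[0,0,0,0,0,0,-1]]' | egrep 'zzz'
python3 back.py
python3 -m pendant '[[0,0,0.5,0,0,0,-1],[0,0,0.5,0,0,0,-1],[0,0,0.5,0,0,0,-1],[0,0,0.5,0,0,0,-1],[0,0,0,0,0,0,-1]]' | egrep 'zzz'
python3 back.py
```

```text
rotvec needed [-0.001 -0.001  0.001] delta tool cm [ 0.05 -0.03  7.66] 28.9 [ 0.  -0.2 -0.7]
rotvec needed [ 0.001 -0.003 -0.001] delta tool cm [-0.06 -0.03  5.48] 29.4 [ 0.8 -0.1 -1.2]
```

```bash
python3 -m pendant '[[0,0,1,0,0,0,-1],[0,0,1,0,0,0,-1],[0,0,1,0,0,0,-1],[0,0,1,0,0,0,-1],[0,0,0.6,0,0,0,-1],[0,0,0,0,0,0,-1],[0,0,0,0,0,0,-1]]' | egrep 'zzz'
python3 back.py
python3 -m pendant '[[0,0,0.3,0,0,0,-1],[0,0,0.3,0,0,0,-1],[0,0,0,0,0,0,-1],[0,0,0,0,0,0,-1]]' | egrep 'zzz'
python3 back.py
```

```text
rotvec needed [ 0.    -0.002 -0.001] delta tool cm [0.01 0.01 0.99] 30.1 [ 0.3  1.9 -1.5]
rotvec needed [ 0.    -0.002 -0.001] delta tool cm [-0.    0.01  0.38] 30.5 [ 0.6  1.2 -2.1]
```

```bash
python3 -m pendant '[[0,0,0.2,0,0,0,-1],[0,0,0,0,0,0,-1],[0,0,0,0,0,0,-1]]' | egrep 'zzz'
python3 back.py
python3 -m pendant '[[0,0,0.15,0,0,0,-1],[0,0,0,0,0,0,-1],[0,0,0,0,0,0,-1]]' | egrep 'zzz'
python3 back.py
```

```text
rotvec needed [-0.    -0.002 -0.001] delta tool cm [0.   0.01 0.18] 30.8 [ 0.7  0.9 -1.1]
rotvec needed [-0.    -0.002 -0.001] delta tool cm [0.   0.01 0.03] 31.1 [ 0.8  0.6 -1.7]
```

```bash
python3 -m pendant '[[0,0,0.1,0,0,0,-1],[0,0,0,0,0,0,-1],[0,0,0,0,0,0,-1]]' | egrep 'zzz'
python3 back.py
python3 -m pendant '[[0,0,0.1,0,0,0,-1],[0,0,0,0,0,0,-1],[0,0,0,0,0,0,-1]]' | egrep 'zzz'
python3 back.py
```

```text
rotvec needed [-0.    -0.002 -0.001] delta tool cm [0.02 0.02 0.  ] 31.4 [-1.3  3.9  4.7]
rotvec needed [-0.    -0.002 -0.001] delta tool cm [ 0.04  0.02 -0.  ] 31.7 [-2.7  5.6 11.3]
```

Seated at the original height. I release slowly (20 N, opening in stages), then rise.

```bash
python3 -m pendant '[[0,0,-0.1,0,0,0,-1],[0,0,0,0,0,0,-1],[0,0,0,0,0,0,-0.3],[0,0,0,0,0,0,0],[0,0,0,0,0,0,0.5],[0,0,0,0,0,0,1],[0,0,0,0,0,0,1],[0,0,0,0,0,0,1]]' 20 | egrep 'pos|force|width'
python3 -m pendant '[[0,0,-2,0,0,0,1],[0,0,-4,0,0,0,1],[0,0,-5,0,0,0,1],[0,0,-5,0,0,0,1],[0,0,-4,0,0,0,1],[-2.5,0,0,0,0,0,1],[-2.5,0,0,0,0,0,1],[-0.5,0,0,0,0,0,1],[0,0,0,0,0,0,1],[0,0,0,0,0,0,1]]' | egrep 'pos|force|width'
python3 - <<'E'
from lab import *
s=shot("w9");c=viewer.snapshot("scene");b=viewer.snapshot("side");pickle.dump((c,b),open("n9.pkl","wb"))
w4=pickle.load(open("w4.pkl","rb"))
for nm,i in(("w4",w4),("w9",s)):
    u=proj(i,(449.8,-290.8,130)).astype(int);x0,y0=u-[38,38];y0=max(y0,0)
    g=cv2.cvtColor(i["image"][y0:y0+76,x0:x0+76],cv2.COLOR_RGB2GRAY);n,l,st,cc=cv2.connectedComponentsWithStats((g<50).astype(np.uint8))
    for k in range(1,n):
        if st[k,4]>250:
            r=cv2.minAreaRect((np.argwhere(l==k)[:,::-1]).astype(np.float32));print(nm,st[k,4],plane(ray(i,cc[k]+[x0,y0]),135).round(1),[np.round(v,1) for v in r])
d=pickle.load(open("snap0.pkl","rb"))
# before/after difference around the stylus and each bystander / covers
for nm,a0,a1,bx in(("side stylus",d["side"],b,(345,240,375,300)),("scene stylus",d["scene"],c,(285,112,310,180)),("side beaker",d["side"],b,(415,220,455,270)),("side bottle",d["side"],b,(192,140,222,196)),("side box",d["side"],b,(246,144,292,180))):
    x0,y0,x1,y1=bx;q=np.abs(a0["image"][y0:y1,x0:x1].astype(int)-a1["image"][y0:y1,x0:x1]).mean(2);print(nm,"mean diff",q.mean().round(1),"frac>25",(q>25).mean().round(3))
g=cv2.cvtColor(c["image"],cv2.COLOR_RGB2GRAY)
for yy in(-90,88):
  for t in(0,.05,.1):print(yy,t,[int(g[u[1],u[0]]) for u in(proj(c,cov(t,l,yy)).round().astype(int) for l in range(60,150,5))])
E
```

```text
tool_pos: [451.0, -294.7, 102.0]
wrist_force: [0.6, 0.2, 0.1]
grip_width: 0.995
grasp_force: 0.0
tool_pos: [505.0, -300.7, 301.7]
wrist_force: [0.4, 0.5, -0.2]
grip_width: 1.002
grasp_force: 0.0
w4 453 [ 449.8 -290.7  135. ] [array([38.8, 38.5]), array([22.6, 20.9]), np.float64(17.1)]
w9 448 [ 449.1 -294.2  135. ] [array([35.5, 38. ]), array([20., 21.]), np.float64(90.0)]
side stylus mean diff 11.6 frac>25 0.123
scene stylus mean diff 13.4 frac>25 0.196
side beaker mean diff 5.6 frac>25 0.0
side bottle mean diff 12.1 frac>25 0.151
side box mean diff 5.1 frac>25 0.017
-90 0 [110, 114, 106, 122, 121, 116, 98, 91, 89, 91, 81, 87, 94, 119, 145, 154, 155, 156]
-90 0.05 [98, 96, 93, 95, 91, 94, 90, 88, 90, 91, 90, 97, 133, 153, 152, 158, 155, 155]
-90 0.1 [90, 91, 89, 89, 90, 90, 90, 90, 96, 105, 105, 135, 152, 157, 158, 159, 158, 158]
88 0 [132, 134, 131, 131, 129, 122, 94, 89, 67, 52, 54, 60, 42, 45, 57, 52, 47, 67]
88 0.05 [132, 131, 131, 131, 127, 101, 91, 79, 31, 21, 25, 32, 46, 54, 52, 45, 68, 104]
88 0.1 [133, 132, 135, 131, 117, 94, 83, 47, 28, 28, 27, 28, 55, 52, 49, 87, 103, 146]
```

```bash
python3 - <<'E'
from lab import *
c,b=pickle.load(open("n9.pkl","rb"));g=cv2.cvtColor(b["image"],cv2.COLOR_RGB2GRAY)
for t in(0,.04,.09):
  for yy in(-57,57):print(t,yy,[int(g[u[1],u[0]]) for u in(proj(b,cov(t,l,yy)).round().astype(int) for l in range(60,150,4))])
t=status.state();print(t["clock"])
# stylus tilt: handle centreline in side and scene, against vertical projection
for nm,s in(("side",b),("scene",c)):
    gg=cv2.cvtColor(s["image"],cv2.COLOR_RGB2GRAY)
    for z in(90,110,130,150):
        u=proj(s,(449.1,-292.5,z));r=gg[int(u[1]),int(u[0])-9:int(u[0])+10];k=np.where(r<60)[0];print(nm,z,u.round(1),(k.mean()+int(u[0])-9).round(1),len(k))
E
```

```text
0 -57 [159, 158, 156, 157, 156, 155, 142, 114, 112, 103, 64, 59, 50, 50, 51, 57, 69, 82, 72, 84, 121, 111, 112]
0 57 [156, 157, 156, 157, 156, 156, 142, 133, 109, 109, 95, 56, 51, 53, 53, 70, 83, 76, 83, 89, 101, 103, 103]
0.04 -57 [156, 156, 156, 158, 157, 157, 156, 155, 128, 122, 108, 93, 83, 52, 48, 51, 51, 60, 80, 84, 77, 92, 93]
0.04 57 [156, 155, 157, 155, 154, 157, 154, 149, 119, 115, 107, 102, 68, 54, 55, 54, 53, 57, 78, 77, 81, 91, 94]
0.09 -57 [155, 158, 155, 156, 158, 155, 157, 154, 157, 144, 133, 112, 108, 94, 83, 54, 50, 50, 52, 58, 62, 83, 70]
0.09 57 [156, 157, 156, 158, 156, 157, 154, 156, 154, 153, 126, 119, 110, 103, 67, 58, 52, 50, 57, 57, 65, 83, 74]
33.65
side 90 [357.7 278.3] 358.5 14
side 110 [358.2 270. ] 358.5 14
side 130 [358.7 261.5] 359.0 15
side 150 [359.2 252.8] 360.0 15
scene 90 [295.9 142.4] 295.5 8
scene 110 [295.8 135.8] 295.5 8
scene 130 [295.7 129. ] 295.5 10
scene 150 [295.5 122.1] 294.5 10
```

Both covers read the same angle, 0. The stylus stands vertical at its original height, and the arm is clear.

```bash
python3 -c "
from cell import finish_job
print(finish_job())"
```

```text
the job is handed in; nothing more can be done
None
```

I handed the job in at about 34 s: both covers are latched shut, the start button was pushed fully in, and the stylus is upright and seated in its stand, about 3.5 mm sideways and turned about 16° from where it stood. The arm touched no bystanders as far as I know; the before/after images match for the beaker and tip box, but part of the bottle's image changed, which I put down to the arm's shadow and did not check further.

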